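# Photograph the film tins on the copy ledge and pack them away

## Task

Lay every small round film tin that is on the table flat on the narrow sloping ledge, side by side. With all of them lying there, pull the lamp knob right out, leave the lamp on for three seconds while the picture is taken, and push the knob fully back in with the tins still in place. Then put each tin in a well of the cork tray, seated flat, and leave the cup and the carton standing where they are.

Things in the scene. Friction and masses are not known exactly. Their poses are not given: they have to be found in the camera images.
- tin0_mid (a point): A small round film tin, a plain bare-metal cylinder with a paper band, 66 mm in diameter and 36 mm high, about 0.16 kg; it starts lying flat on the table. The point is its centre, 18 mm above its underside; z is its axis (either face may be up later). Two to four are present; an absent one reads None.
- tin1_mid (a point): A small round film tin, a plain bare-metal cylinder with a paper band, 66 mm in diameter and 36 mm high, about 0.16 kg; it starts lying flat on the table. The point is its centre, 18 mm above its underside; z is its axis (either face may be up later). Two to four are present; an absent one reads None.
- tin2_mid (a point): A small round film tin, a plain bare-metal cylinder with a paper band, 66 mm in diameter and 36 mm high, about 0.16 kg; it starts lying flat on the table. The point is its centre, 18 mm above its underside; z is its axis (either face may be up later). Two to four are present; an absent one reads None.
- tin3_mid (a point): A small round film tin, a plain bare-metal cylinder with a paper band, 66 mm in diameter and 36 mm high, about 0.16 kg; it starts lying flat on the table. The point is its centre, 18 mm above its underside; z is its axis (either face may be up later). Two to four are present; an absent one reads None.
- ledge: The wooden ledge across the far part of the table, fixed, turned by up to about 0.1 rad: a plank on two posts, sloped 20 degrees, its low side towards the robot. A lip along the low side (4 mm thick, plank's x = -28 to -24 mm) stands 6 mm above the plank's face. Origin on the table under the middle of the plank, z up, y along it.
- ledge_top (a point): Middle of the ledge plank's upper face, 100 mm above the table: y along the plank (420 mm), x up the slope (48 mm wide, -24 to +24 mm, lip at the low side), z the normal of the sloping face. A tin lying flat against the lip has its centre at x = +9 mm, z = +18 mm and overhangs the upper edge by 18 mm.
- tray_hole0 (a point): Mouth centre of one of the four round wells in the square cork tray (200 x 200 x 20 mm, fixed to the table). Each well is 72 mm in diameter and 10 mm deep, with a 2 mm chamfer, 96 mm from its neighbours; the point is level with the tray's top, 20 mm above the table, z up. A tin seated in it has its centre 8 mm above this point and stands 26 mm proud of the tray.
- tray_hole1 (a point): Mouth centre of one of the four round wells in the square cork tray (200 x 200 x 20 mm, fixed to the table). Each well is 72 mm in diameter and 10 mm deep, with a 2 mm chamfer, 96 mm from its neighbours; the point is level with the tray's top, 20 mm above the table, z up. A tin seated in it has its centre 8 mm above this point and stands 26 mm proud of the tray.
- tray_hole2 (a point): Mouth centre of one of the four round wells in the square cork tray (200 x 200 x 20 mm, fixed to the table). Each well is 72 mm in diameter and 10 mm deep, with a 2 mm chamfer, 96 mm from its neighbours; the point is level with the tray's top, 20 mm above the table, z up. A tin seated in it has its centre 8 mm above this point and stands 26 mm proud of the tray.
- tray_hole3 (a point): Mouth centre of one of the four round wells in the square cork tray (200 x 200 x 20 mm, fixed to the table). Each well is 72 mm in diameter and 10 mm deep, with a 2 mm chamfer, 96 mm from its neighbours; the point is level with the tray's top, 20 mm above the table, z up. A tin seated in it has its centre 8 mm above this point and stands 26 mm proud of the tray.
- knob_grip (a point): Black pull-knob of the lamp switch, on the sloping top (20 degrees, low towards the robot) of a fixed grey box 120 x 120 mm, 70 mm high in its middle. Head: 34 mm diameter, 20 mm long, on a 12 mm stem, underside 14 mm off the panel when in. The point is the head's centre and moves with it; z is the axis along which it pulls out (up, leaning to the robot).
- lampknob (a joint): How far the lamp knob is pulled out, in m: 0 = fully in (lamp off), 0.022 = out at its stop (lamp on). It takes about 3 N to move and stays where it is left.
- cup_mid (a point): A white ceramic cup, 62 mm across, 60 mm high, loose; not part of the job. The point is at its centre, half-way up.
- carton_mid (a point): A square cardboard carton, 60 x 60 x 45 mm, loose; not part of the job. The point is its centre.
Things that resemble listed ones, but are neither listed nor needed, are in the scene too. Leave any orange or red look-alike of the part that bears tin3_mid alone.

How it is judged:
By the outcome, as a careful person would: the job done as asked, in the order asked, and still so for the second after the job is handed in, with the robot touching nothing.
Of tin0, tin1, tin2, tin3 only 2 to 4 are there at a start; the rules pass over those that are not, and their reading is None.
At some moment in a run one of tin0, tin1, tin2, tin3 may be knocked a few centimetres aside while the robot is not near it.
Once in a run the grip may slacken for a moment while it holds something.
It also fails if it takes over 210 s, if anything falls off the work surface, if the arm or the gripper's body presses on something with over 40 N, if the wrist force passes 120 N, or if a joint passes its speed limit or range.

## Robot

A 6-joint arm with a two-finger parallel gripper is mounted at the origin on the work surface. World frame = base frame: x ahead of the robot, y to its left, z up, the work surface at z = 0. Lengths are in m, angles in rad, forces in N, time in s.
With the tool pointing down it reaches from about 0.425 to 0.95 m from the base axis. Payload 3.5 kg.
Tool frame: the origin (TCP) lies midway between the tips of the shut fingers; the grasp point (between the pads) lies 19 mm behind it; x points along the fingers, y is the direction in which the jaws open and shut, and the axes are right-handed (so a half turn about x gives the same grasp; the last joint's range is limited). The gripper opens to 85 mm and grips with 20 to 120 N. Pads are 22 mm wide; open, the fingers measure 114 mm over their backs; the gripper's body (76 mm by 85 mm) begins 54 mm behind the grasp point. The pads swing forward as they close: fully open they stand 13 mm farther back than shut.
Start: joints at [1.149, 0.286, 1.577, -0, 1.279, -0.15], TCP at [0.181, 0.65, 0.231] pointing down, gripper open.
Joint ranges: [-2.77, 2.77], [-0.9, 2.22], [0.21, 2.48], [-1.53, 4.67], [0.24, 2.81], [-2.84, 2.84]. Speed limits (rad/s): [2.79, 2.79, 3.14, 3.14, 3.14, 3.14].

## Interface

Orientations are given as a unit quaternion [x, y, z, w].
In Python, from plant import sensors, optics, ctrl gives the robot as it stands.
- The arm moves only by the tool arm_command, never from a script. Its argument "increments" is a list that holds one entry, the list of rows, each a list of 4 numbers: the shift along the tool's x, y, z in cm, then the turn about the tool's x in rad. A call has 1 to 20 rows; each row shifts and turns the commanded pose from where the row before left it, along the tool's axes as they then stand; what a row does not reach is not made up. A row lasts 1/8 s, in which the tool goes at most 62.5 mm and 10.7 degrees, less where a joint would pass 70% of its speed; a pose out of reach is approached as far as the arm can. A call with a gripper value outside its range is refused whole. "grip" is the finger opening in cm, from 0 to 8.54, set as the call begins (left out, the last holds). The fingers move at their own pace and stop on an object; "grip_force" is the grip in N (left out, the last holds). Time passes only in rows, so rows that do not move let the fingers close. It gives the time, the measured TCP pose, the force and the opening at its end, in the units of the state.
- sensors.get_state(): the state, without advancing time (a new reading comes with each control period).
- optics.read_camera(name): name is "scene" or "top"; returns the picture (384x512x3 uint8, blue, green, red); there is no depth.
- optics.camera_model(name): a dict with "camera_matrix" (3x3 intrinsics, pixels), "world_from_camera" (4x4, takes a point from camera to world coordinates). Camera axes: x right, y up, looking along -z (the intrinsics and any distortion apply to the point x, -y, -z); pixel columns grow to the right and rows downward; lengths in m; the calibration is good to about 2 mm. A picture is of the moment at which its call begins. camera_model takes no time and is no camera call.
- ctrl.sign_off(): hands the job in, once; it reports no verdict.
Trained networks look in the newest picture that a camera, given by its name, has taken for a name from the list of things; names that differ only in an ending like _2 or _b are one class to them, and where a whole thing is asked for, a point or a joint stands for the part that bears it (a point fixed in the world has none). Each returns a list of dicts, best first, with "conf" (0 to 1); they miss things now and then, are a little off and sometimes report something else, mostly with a low value. They report only what shows in the picture. A call takes as long as a camera call. They do not tell look-alikes from the thing itself.
- optics.boxes_of(camera, query): "at" ([row, column] in pixels, amid what is visible of it).
- optics.place_of(camera, query): "at" ([row, column] in pixels: a listed point, or the origin of a listed thing).
The state is a dict: "time": time; "qpos": joint angles; "dq": joint speeds; "joint_efforts": joint torques, N m; "eef_pos": TCP position; "tcp_rot": TCP orientation; "contact_force": force on the tool from outside, world axes, zero at the start; "wrist_torque": the same for the moment, N m; "opening": opening from 0.0 (shut) to 1.0 (fully open).
Only numpy, scipy, OpenCV 4.12 (cv2) and the standard library are available. Lean on these libraries where they do the work, as an engineer would, in place of code of your own. Each camera call takes 0.05 s, during which the arm holds its last target.

## Working session

There is one attempt and no reset: what is moved stays moved. The work goes in short steps, Python scripts to look and compute and a tool call to move; the robot and the scene stay as the last step left them, time stands still between calls to the robot, and variables do not carry over. Pictures are saved under pics/ and viewed, and the job is handed in when it is done.

Besides the shell and the picture viewer there is one more tool, called after ">>>" in YAML: its name, and indented under it one key for each argument. arm_command: Moves the arm, as the interface text tells. Its arguments: {"type":"object","properties":{"increments":{"type":"array","items":{"type":"array","items":{"type":"array","items":{"type":"number"}}}},"grip":{"type":"number"},"grip_force":{"type":"number"}},"required":["increments"]}

```bash
mkdir -p pics; ls; python3 - <<'E'
from plant import sensors, optics, ctrl
import cv2
for n in ["scene","top"]:
    cv2.imwrite(f"pics/{n}0.png",optics.read_camera(n)); m=optics.camera_model(n); print(n,m)
print(sensors.get_state())
for q in ["tin0_mid","tin1_mid","tray_hole0","knob_grip","ledge_top","cup_mid","carton_mid","ledge"]:
    for c in ["scene","top"]:
        print(q,c,[( [round(float(v)) for v in d["at"]],round(d["conf"],2)) for d in optics.place_of(c,q)])
E
```

```text
pics
scene {'camera_matrix': array([[416.47929738,   0.        , 254.20109651],
       [  0.        , 416.47929738, 197.54913486],
       [  0.        ,   0.        ,   1.        ]]), 'world_from_camera': array([[ 0.63802991, -0.52887389,  0.5596519 ,  1.04680635],
       [ 0.76977603,  0.4560658 , -0.44659696, -0.43203585],
       [-0.01904462,  0.71574884,  0.69809806,  0.78160506],
       [ 0.        ,  0.        ,  0.        ,  1.        ]])}
top {'camera_matrix': array([[408.66753875,   0.        , 261.83185812],
       [  0.        , 408.66753875, 189.11946938],
       [  0.        ,   0.        ,   1.        ]]), 'world_from_camera': array([[-0.02061632,  0.98774914, -0.15468224,  0.34551314],
       [-0.99937564, -0.02479988, -0.02516519, -0.00429343],
       [-0.02869299,  0.15406685,  0.98764372,  1.00942662],
       [ 0.        ,  0.        ,  0.        ,  1.        ]])}
{'time': 0.1, 'qpos': array([ 1.14898601e+00,  2.87106204e-01,  1.57803816e+00, -2.16460973e-05,
        1.27861774e+00, -1.49985055e-01]), 'dq': array([ 1.11580172e-03, -3.58471732e-03, -2.18845104e-03,  
[... 580 characters left out ...]
65], 0.7)]
tin1_mid scene [([268, 287], 0.32)]
tin1_mid top []
tray_hole0 scene [([290, 157], 0.95), ([262, 139], 0.94), ([278, 100], 0.75), ([311, 116], 0.63)]
tray_hole0 top [([220, 381], 0.9), ([186, 425], 0.9), ([221, 423], 0.82), ([180, 382], 0.67)]
knob_grip scene [([138, 328], 0.68), ([290, 158], 0.37)]
knob_grip top [([219, 128], 0.75)]
ledge_top scene [([242, 292], 0.9), ([278, 97], 0.6), ([289, 158], 0.33)]
ledge_top top [([117, 281], 0.9)]
cup_mid scene [([255, 230], 0.77)]
cup_mid top [([166, 321], 0.81)]
carton_mid scene [([185, 264], 0.92), ([267, 289], 0.46)]
carton_mid top [([219, 128], 0.34)]
ledge scene [([265, 290], 0.98)]
ledge top [([133, 278], 0.95), ([182, 384], 0.42)]
```

View pics/scene0.png

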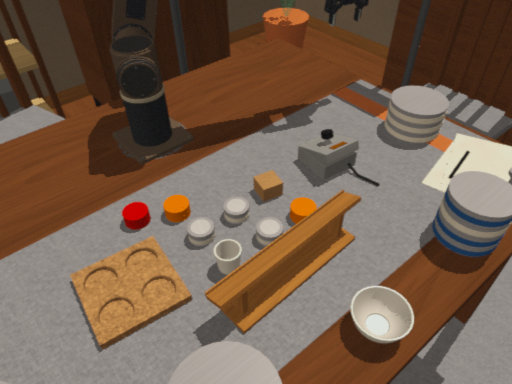

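View pics/top0.png

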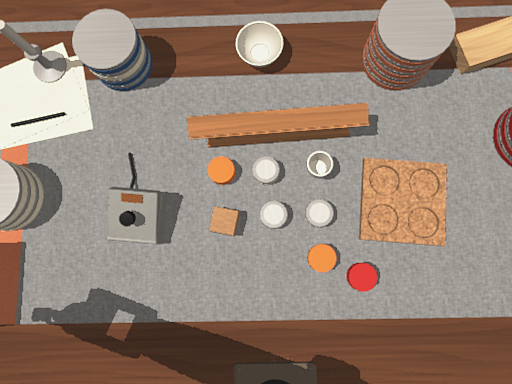

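Three bare-metal tins show in the top view, at (col,row) (266,169), (274,214) and (320,213). The cup is at (320,164), the carton at (224,221), the knob at (127,219), and the ledge runs along row ~122. Next I'll work out metric positions.

```bash
cat > h.py <<'E'
from plant import sensors, optics, ctrl
import cv2, numpy as np
from scipy.optimize import least_squares
CM={n:optics.camera_model(n) for n in ["scene","top"]}
def proj(n,P):
    P=np.atleast_2d(np.asarray(P,float)); T=np.linalg.inv(CM[n]["world_from_camera"]); c=P@T[:3,:3].T+T[:3,3]
    c=c*[1,-1,-1]; K=CM[n]["camera_matrix"]; u=c@K.T; return u[:,:2]/u[:,2:]   # col,row
def onz(n,uv,z):
    K=CM[n]["camera_matrix"];T=CM[n]["world_from_camera"]
    d=np.linalg.inv(K)@[uv[0],uv[1],1]; d=T[:3,:3]@(d*[1,-1,-1]); o=T[:3,3]; return o+d*(z-o[2])/d[2]
def tri(obs):
    # obs: {cam:(col,row)}
    f=lambda p: np.concatenate([proj(n,p)[0]-uv for n,uv in obs.items()])
    r=least_squares(f,[0.6,0,0.05]); return r.x, np.abs(r.fun).max()
def circ(c,r,ax=(0,0,1),n=60):
    ax=np.asarray(ax,float);ax/=np.linalg.norm(ax); a=np.cross(ax,[0,1,0]);a/=np.linalg.norm(a); b=np.cross(ax,a)
    t=np.linspace(0,2*np.pi,n); return np.asarray(c)+r*(np.cos(t)[:,None]*a+np.sin(t)[:,None]*b)
def draw(img,n,P,col=(0,255,0),s=1):
    p=np.round(proj(n,P)*s+ (s-1)/2).astype(np.int32); cv2.polylines(img,[p],False,col,1)
def crop(img,u0,u1,v0,v1,s): return cv2.resize(img[v0:v1,u0:u1],None,fx=s,fy=s,interpolation=cv2.INTER_CUBIC)
E
python3 - <<'E'
from h import *
st=sensors.get_state()
T0=[(266,169),(274,214),(320,213)]
for t in T0: print("tin",onz("top",t,.036).round(4), proj("scene",onz("top",t,.036)).round())
for c in [(381,220),(425,186),(423,221),(382,180)]: print("hole",onz("top",c,.02).round(4))
print(onz("top",(127,219),.1), onz("top",(281,117),.1),onz("top",(320,164),.03),onz("top",(224,221),.045))
print("knob",tri({"top":(128,219),"scene":(328,138)}))
from scipy.spatial.transform import Rotation as R
print(R.from_quat(st["tcp_rot"]).as_matrix().round(3))
top=cv2.imread("pics/top0.png"); sc=cv2.imread("pics/scene0.png")
cv2.imwrite("pics/t1.png",crop(top,180,380,80,230,4)); cv2.imwrite("pics/t2.png",crop(top,350,455,150,250,6))
cv2.imwrite("pics/s1.png",crop(sc,180,370,180,330,4)); cv2.imwrite("pics/s2.png",crop(sc,280,380,110,190,6)); cv2.imwrite("pics/t3.png",crop(top,95,185,140,255,5))
E
```

```text
tin [0.5472 0.0094 0.036 ] [[269. 226.]]
tin [ 0.4371 -0.0073  0.036 ] [[235. 204.]]
tin [ 0.437  -0.1168  0.036 ] [[199. 226.]]
hole [ 0.4182 -0.2639  0.02  ]
hole [ 0.4982 -0.3752  0.02  ]
hole [ 0.4135 -0.3635  0.02  ]
hole [ 0.5156 -0.2727  0.02  ]
[0.42755749 0.32356323 0.1       ] [ 0.65567862 -0.02895902  0.1       ] [ 0.55736229 -0.12255798  0.03      ] [0.42244966 0.11141354 0.045     ]
knob (array([0.43036533, 0.33107419, 0.07486054]), np.float64(0.48391836231076013))
[[ 0.     0.268  0.963]
 [ 0.     0.963 -0.268]
 [-1.     0.     0.   ]]
```

View pics/t1.png

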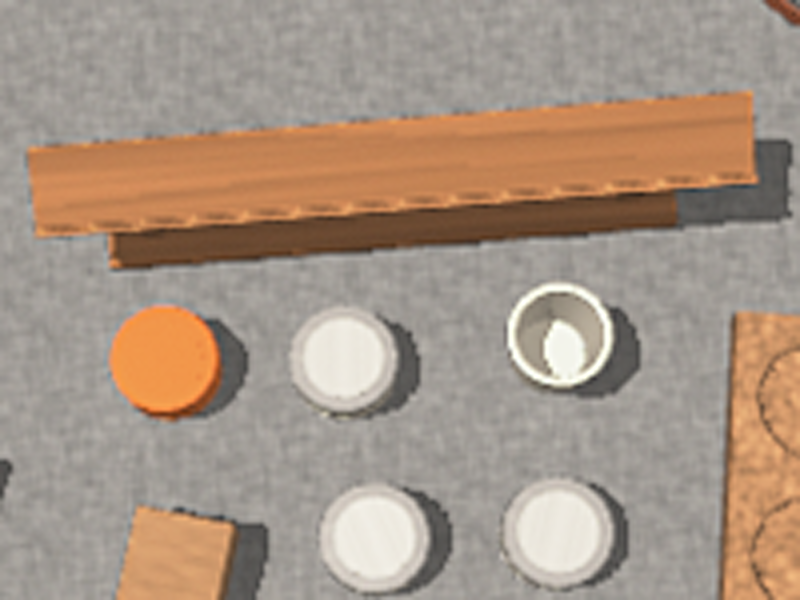

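View pics/s1.png

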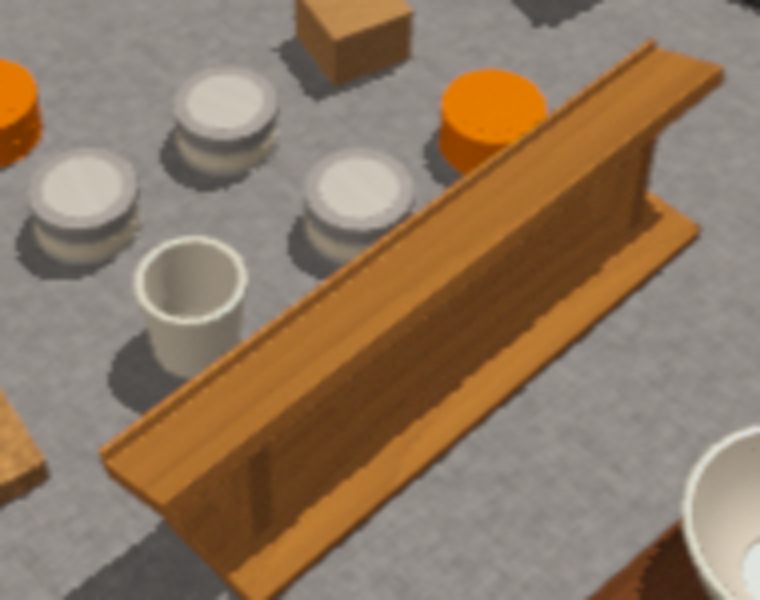

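View pics/s2.png

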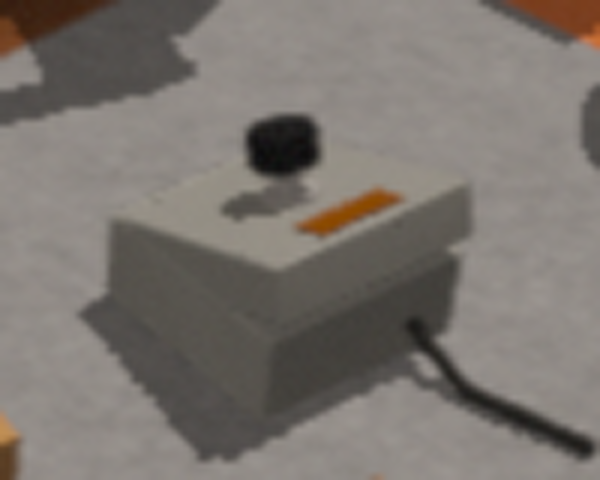

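View pics/t3.png

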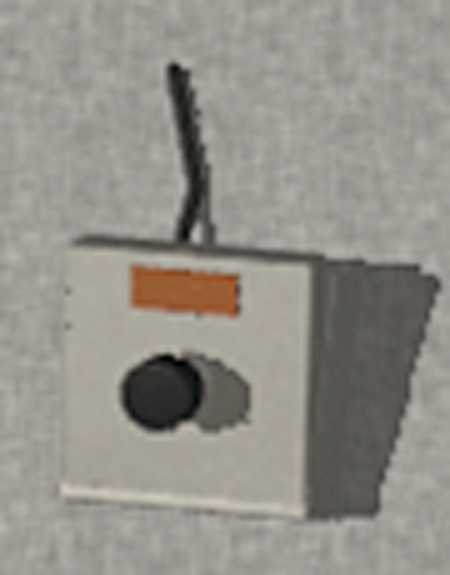

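View pics/t2.png

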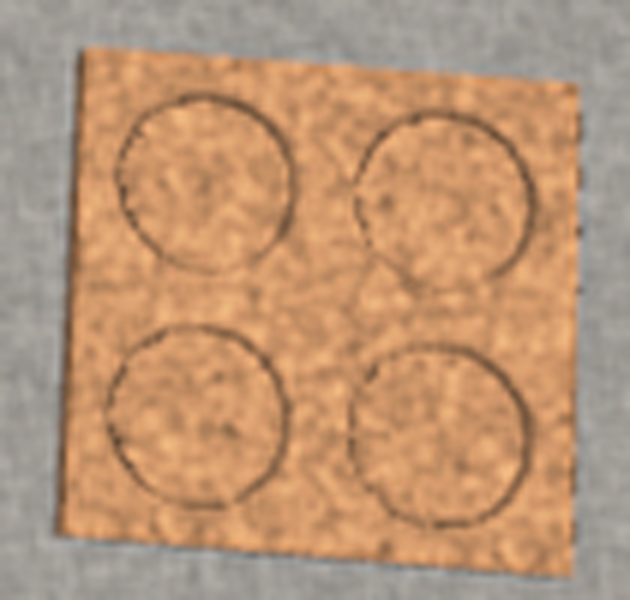

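```bash
cat >> h.py <<'E'
def un(p,s,o): return (np.asarray(p,float)+.5)/s-.5+np.asarray(o,float)
def Rz(a): return np.array([[np.cos(a),-np.sin(a),0],[np.sin(a),np.cos(a),0],[0,0,1]])
A=np.radians(20)
S20=np.array([[np.cos(A),0,-np.sin(A)],[0,1,0],[np.sin(A),0,np.cos(A)]])  # cols: x up slope, y, z normal
def ledgeP(q,P): return (np.asarray(P)@S20.T)@Rz(q[2]).T+[q[0],q[1],.1]
E
cat > fit.py <<'E'
from h import *
# ledge
L=[(-.028,.21,.006),(-.028,-.21,.006),(.024,.21,0),(.024,-.21,0)]
ot=un([(36,236),(755,182),(29,149),(751,92)],4,(180,80))
os_=un([(652,42),(105,455),(722,70),(165,503)],4,(180,180))
f=lambda q: np.concatenate([(proj("top",ledgeP(q,L))-ot).ravel(),(proj("scene",ledgeP(q,L))-os_).ravel()])
r=least_squares(f,[.655,-.03,0],loss='soft_l1'); print("ledge",r.x.round(4)); print(f(r.x).reshape(-1,2).round(1).tolist())
# tray
C=np.array([(.1,.1,0),(.1,-.1,0),(-.1,-.1,0),(-.1,.1,0)])
oc=un([(84,47),(579,84),(573,577),(60,535)],6,(350,150))
tp=lambda q,P: np.asarray(P)@Rz(q[2]).T+[q[0],q[1],.02]
H=np.array([(.048,.048,0),(.048,-.048,0),(-.048,-.048,0),(-.048,.048,0)])
oh=un([(207,183),(445,201),(440,437),(198,417)],6,(350,150))
g=lambda q: np.concatenate([(proj("top",tp(q,C))-oc).ravel(),(proj("top",tp(q,H))-oh).ravel()])
t=least_squares(g,[.46,-.32,0],loss='soft_l1'); print("tray",t.x.round(4),g(t.x).reshape(-1,2).round(1).tolist()); print("holes",tp(t.x,H).round(4).tolist())
# box
bz=lambda q,P: np.asarray(P)@Rz(q[2]).T+[q[0],q[1],0]
h=.06*np.tan(A)
B=np.array([(-.06,.06,.07-h),(-.06,-.06,.07-h),(.06,.06,.07+h),(.06,-.06,.07+h)])
ob=un([(62,490),(303,510),(75,242),(315,257)],5,(95,140))
g2=lambda q: (proj("top",bz(q,B))-ob).ravel()
b=least_squares(g2,[.43,.33,0]); print("box",b.x.round(4),g2(b.x).reshape(-1,2).round(1).tolist())
obs=un([(115,218),(285,272),(470,185)],6,(280,110)); print("box scene",(proj("scene",bz(b.x,B))).round(1).tolist(),obs.round(1).tolist())
n=Rz(b.x[2])@S20[:,2]; hc=bz(b.x,[0,0,.07])+.024*n; print("knobhead",hc.round(4),"axis",n.round(3),proj("top",hc+.01*n).round(1),proj("scene",hc).round(1),"obs top",un((162,393),5,(95,140)),"obs scene",un((284,145),6,(280,110)))
# tins: bright rim circle fit in top
tt=un([(344,357),(375,537),(558,531)],4,(180,80))
ts=un([(358,195),(226,104),(83,186)],4,(180,180))
for a,s in zip(tt,ts):
    print("tin",onz("top",a,.036).round(4),onz("scene",s,.036).round(4))
top=cv2.imread("pics/top0.png"); sc=cv2.imread("pics/scene0.png")
for n_,im,o,out in [("top",top,(90,70,470,260),"ov_t"),("scene",sc,(60,100,380,350),"ov_s")]:
    s=2; im=cv2.resize(im,None,fx=s,fy=s,interpolation=cv2.INTER_CUBIC)
    for a in tt: draw(im,n_,circ(onz("top",a,.036),.033),(0,255,0),s)
    for p in tp(t.x,H): draw(im,n_,circ(p,.036),(255,0,0),s)
    draw(im,n_,ledgeP(r.x,[L[i] for i in (0,1,3,2,0)]),(255,0,255),s)
    draw(im,n_,bz(b.x,B[[0,1,3,2,0]]),(0,0,255),s)
    draw(im,n_,circ(hc+.01*n,.017,n),(0,255,255),s);draw(im,n_,circ(hc-.01*n,.017,n),(0,255,255),s)
    cv2.imwrite(f"pics/{out}.png",im[o[1]*s:o[3]*s,o[0]*s:o[2]*s])
E
python3 fit.py
```

```text
ledge [ 0.6509 -0.0206  0.0548]
[[-0.5, 0.1], [1.0, -1.1], [-0.9, -0.8], [0.6, -1.6], [-0.1, -1.9], [-1.8, -1.4], [0.6, -1.9], [-0.4, 0.2]]
tray [ 0.4631 -0.3205 -0.1039] [[0.0, 0.1], [-0.1, 0.0], [-0.4, 0.2], [0.2, 0.2], [-0.0, -0.2], [0.2, -0.2], [0.1, -0.1], [-0.0, -0.0]]
holes [[0.5159, -0.2777, 0.02], [0.5059, -0.3732, 0.02], [0.4104, -0.3633, 0.02], [0.4204, -0.2678, 0.02]]
box [ 0.4396  0.3223 -0.1251] [[-0.3, 0.8], [1.4, 2.1], [-2.2, -2.5], [1.1, -0.4]]
box scene [[329.5, 131.4], [297.3, 145.0], [359.5, 139.4], [325.4, 154.6]] [[298.8, 145.9], [327.1, 154.9], [357.9, 140.4]]
knobhead [0.4314 0.3233 0.0926] axis [-0.339  0.043  0.94 ] [[126.6 218.7]] [[326.5 134.2]] obs top [127.  218.2] obs scene [326.91666667 133.75      ]
tin [0.5475 0.0103 0.036 ] [0.5532 0.0048 0.036 ]
tin [ 0.4375 -0.0058  0.036 ] [ 0.4418 -0.0081  0.036 ]
tin [ 0.4385 -0.1148  0.036 ] [ 0.4403 -0.1159  0.036 ]
```

View pics/ov_t.png

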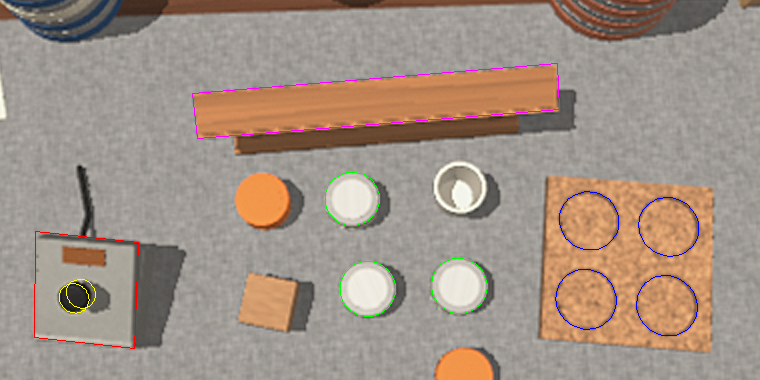

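View pics/ov_s.png

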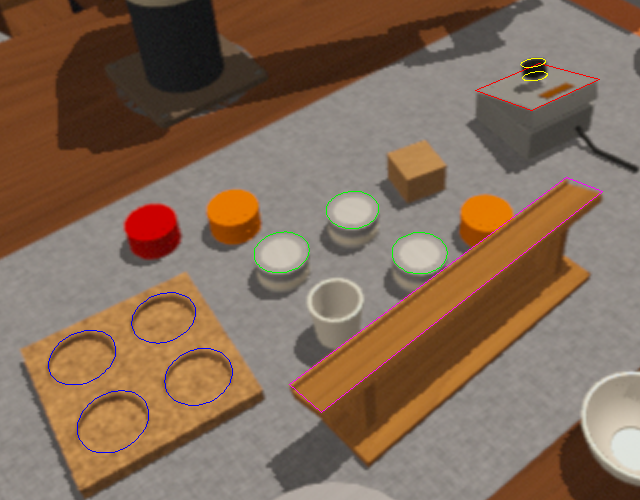

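Both cameras agree to about 3 mm on tins, tray, ledge and knob. Next, a move-planning helper.

```bash
cat >> h.py <<'E'
from scipy.spatial.transform import Rotation as Rn
LQ=np.array([.6509,-.0206,.0548])
def go(pos,yaw=None):
    st=sensors.get_state(); M=Rn.from_quat(st["tcp_rot"]).as_matrix()
    cy=np.arctan2(-M[0,1],M[1,1])
    if yaw is not None: print("turn",round(-(yaw-cy),3),"then shift in new axes:"); M=Rz(yaw)@np.array([[0,0,1],[0,1,0],[-1,0,0]])
    d=M.T@(np.asarray(pos)-st["eef_pos"])*100
    print("t",round(st["time"],2),"tcp",st["eef_pos"].round(4),"yaw",cy.round(3),"F",st["contact_force"].round(1),"op",round(st["opening"],3)," shift cm",d.round(2)); return d
def slot(y,x=.009,z=.018): return ledgeP(LQ,[[x,y,z]])[0]
E
python3 - <<'E'
from h import *
go([.549,.008,.10],.055)
for y in (.11,0,-.11): print(slot(y,.012).round(4))
E
```

```text
turn -0.327 then shift in new axes:
t 0.9 tcp [0.1812 0.6502 0.2313] yaw -0.272 F [1.  0.5 0.3] op 1.0  shift cm [ 13.13 -66.15  33.2 ]
[0.65   0.0895 0.121 ]
[ 0.656  -0.0203  0.121 ]
[ 0.662  -0.1302  0.121 ]
```

>>> arm_command:
  increments:
    - [[0,0,0,-0.164],[0,0,0,-0.163],[0,-4.41,2.21,0],[0,-4.41,2.21,0],[0,-4.41,2.21,0],[0,-4.41,2.21,0],[0,-4.41,2.21,0],[0,-4.41,2.21,0],[0,-4.41,2.21,0],[0,-4.41,2.21,0],[0,-4.41,2.21,0],[0,-4.41,2.21,0],[0,-4.41,2.21,0],[0,-4.41,2.21,0],[0,-4.41,2.21,0],[0,-4.41,2.21,0]]
  grip: 8.54
  grip_force: 40

```text
time: 2.9
eef_pos: [0.5249, 0.0493, 0.2317]
tcp_rot: [-0.019, 0.707, 0.019, 0.707]
contact_force: [1.2, 0.2, 0.8]
opening: 1.001
```

>>> arm_command:
  increments:
    - [[0,-2.2,1.1,0],[4,0,0,0],[4,0,0,0],[4,0,0,0],[0,0,0,0],[0,0,0,0]]

```text
time: 3.65
eef_pos: [0.5375, 0.0294, 0.113]
tcp_rot: [-0.02, 0.706, 0.019, 0.708]
contact_force: [0.5, 0.1, 0.1]
opening: 1.001
```

```bash
python3 - <<'E'
from h import *
go([.549,.008,.10],.055)
im=optics.read_camera("scene"); cv2.imwrite("pics/a1.png",crop(im,180,370,140,330,3))
im=optics.read_camera("top"); cv2.imwrite("pics/a2.png",crop(im,180,380,80,280,3))
E
```

```text
turn 0.0 then shift in new axes:
t 3.65 tcp [0.5375 0.0294 0.113 ] yaw 0.055 F [0.5 0.1 0.1] op 1.001  shift cm [ 1.3  -2.2   1.03]
```

View pics/a1.png

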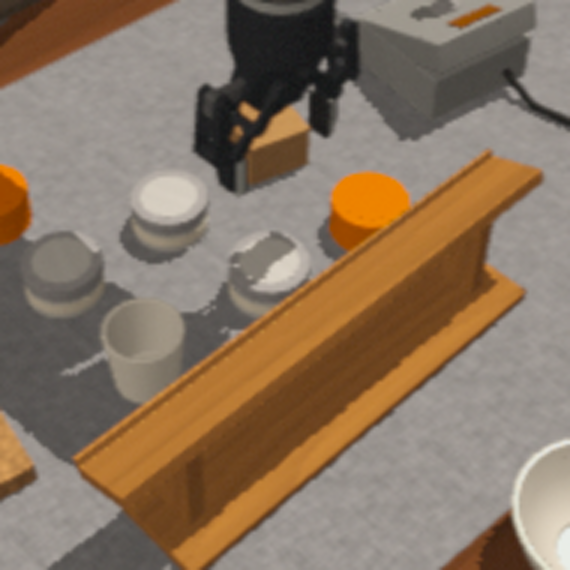

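View pics/a2.png

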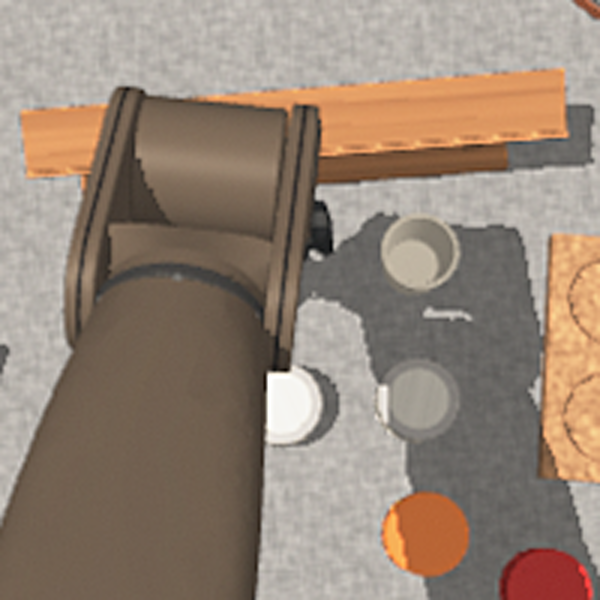

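The scene view shows the target tin untouched near crop pixel (270,265). I'll centre over it and lower.

>>> arm_command:
  increments:
    - [[0,-2.2,1.1,0],[3,0,0,0],[3,0,0,0],[3,0,0,0],[2.2,0,0,0],[0,0,0,0],[0,0,0,0]]

```text
time: 4.62
eef_pos: [0.5502, 0.0073, 0.0008]
tcp_rot: [-0.02, 0.706, 0.019, 0.708]
contact_force: [-0.0, 0.8, 0.0]
opening: 1.004
```

>>> arm_command:
  increments:
    - [[0,0,0,0],[0,0,0,0],[0,0,0,0],[0,0,0,0],[0,0,0,0],[0,0,0,0]]
  grip: 5.5
  grip_force: 40

```text
time: 5.38
eef_pos: [0.5502, 0.0078, 0.0013]
tcp_rot: [-0.02, 0.706, 0.019, 0.708]
contact_force: [-0.7, -1.0, 6.1]
opening: 0.76
```

```bash
python3 - <<'E'
from h import *
go([.549,.008,.002],.055)
im=optics.read_camera("scene"); cv2.imwrite("pics/a3.png",crop(im,200,340,150,280,4))
E
```

```text
turn 0.0 then shift in new axes:
t 5.38 tcp [0.5502 0.0078 0.0013] yaw 0.055 F [-0.7 -1.   6.1] op 0.76  shift cm [-0.07  0.02 -0.12]
```

View pics/a3.png

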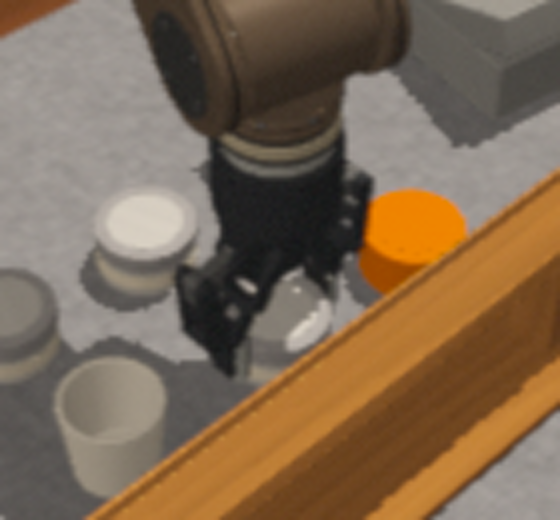

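>>> arm_command:
  increments:
    - [[-2,0,0,0],[-4,0,0,0],[-4,0,0,0],[-4,0,0,0],[-4,0,0,0],[0,4,4.6,0],[0,4,4.9,0],[0,0,0,0],[0,0,0,0]]

```text
time: 6.55
eef_pos: [0.6376, 0.0928, 0.1791]
tcp_rot: [-0.02, 0.707, 0.02, 0.706]
contact_force: [-0.4, 0.1, -2.7]
opening: 0.766
```

```bash
python3 - <<'E'
from h import *
go(slot(.11,.012)+[0,0,-.0167+.02],.055)
p=sensors.get_state()["eef_pos"]
im=optics.read_camera("scene"); s=4; big=cv2.resize(im,None,fx=s,fy=s,interpolation=cv2.INTER_CUBIC)
draw(big,"scene",circ(p+[0,0,.0347],.033),(0,255,0),s);draw(big,"scene",circ(p+[0,0,-.0013],.033),(0,255,0),s)
c=proj("scene",p)[0]*s; x,y=int(c[0]),int(c[1]); cv2.imwrite("pics/a4.png",big[max(0,y-300):y+260,max(0,x-300):x+300])
im=optics.read_camera("top"); cv2.imwrite("pics/a5.png",crop(im,180,380,80,280,3))
E
```

```text
turn 0.001 then shift in new axes:
t 6.55 tcp [0.6376 0.0928 0.1791] yaw 0.056 F [-0.4  0.1 -2.7] op 0.766  shift cm [ 5.48 -0.39  1.22]
```

View pics/a4.png

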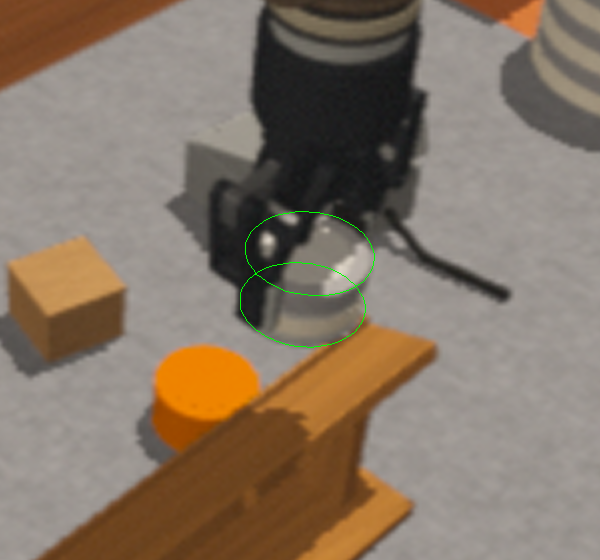

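>>> arm_command:
  increments:
    - [[0,-0.4,1.4,0],[3,0,0,0],[3,0,0,0],[0.4,0,0,0],[0,0,0,0]]

```text
time: 7.28
eef_pos: [0.6533, 0.089, 0.1161]
tcp_rot: [-0.019, 0.707, 0.019, 0.707]
contact_force: [-0.5, -0.3, -0.8]
opening: 0.76
```

>>> arm_command:
  increments:
    - [[0.4,0,0,0],[0.4,0,0,0],[0.2,0,0,0],[0,0,0,0]]
  grip_force: 22

```text
time: 7.78
eef_pos: [0.6537, 0.0894, 0.1092]
tcp_rot: [-0.02, 0.706, 0.019, 0.708]
contact_force: [-4.9, -0.3, 8.6]
opening: 0.76
```

```bash
cat >> h.py <<'E'
def look(name,c,w=150,h=130,s=4,cam="scene",ov=[]):
    im=optics.read_camera(cam); big=cv2.resize(im,None,fx=s,fy=s,interpolation=cv2.INTER_CUBIC)
    for P in ov: draw(big,cam,P,(0,255,0),s)
    x,y=(proj(cam,c)[0]*s).astype(int); w=w*s//2;h=h*s//2; cv2.imwrite(f"pics/{name}.png",big[max(0,y-h):y+h,max(0,x-w):x+w]); return im
def ltin(y,x=.009): 
    n=Rz(LQ[2])@S20[:,2]; return [circ(slot(y,x,.036),.033,n),circ(slot(y,x,0),.033,n)]
E
python3 - <<'E'
from h import *
go(slot(.11,.012)+[.002,0,-.0167],.055)
p=sensors.get_state()["eef_pos"]; look("a6",p)
E
```

```text
turn 0.001 then shift in new axes:
t 7.78 tcp [0.6537 0.0894 0.1092] yaw 0.056 F [-4.9 -0.3  8.6] op 0.76  shift cm [ 0.49  0.02 -0.17]
```

View pics/a6.png

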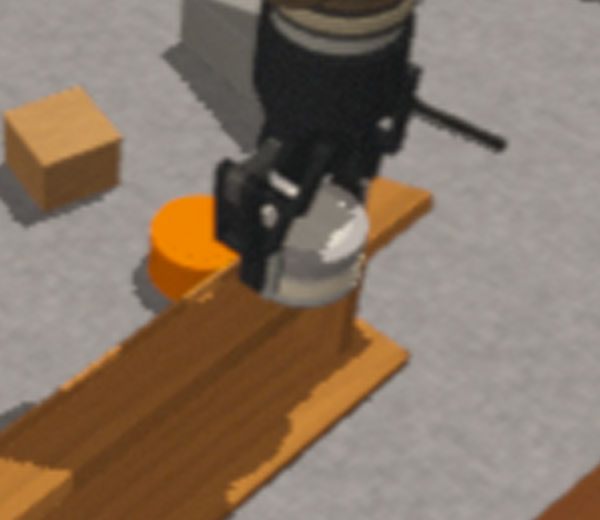

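>>> arm_command:
  increments:
    - [[0.2,0,-0.1,0],[0.2,0,-0.1,0],[0.2,0,-0.1,0],[0,0,0,0]]
  grip_force: 20

```text
time: 8.32
eef_pos: [0.6536, 0.0894, 0.1088]
tcp_rot: [-0.02, 0.703, 0.019, 0.71]
contact_force: [-7.1, -0.2, 22.9]
opening: 0.763
```

```bash
python3 - <<'E'
from h import *
go(slot(.11,.012)+[.002,0,-.0167],.055)
p=sensors.get_state()["eef_pos"]; look("a7",p,ov=ltin(.11,.012))
E
```

```text
turn 0.001 then shift in new axes:
t 8.32 tcp [0.6536 0.0894 0.1088] yaw 0.056 F [-7.1 -0.2 22.9] op 0.763  shift cm [ 0.45  0.02 -0.16]
```

View pics/a7.png

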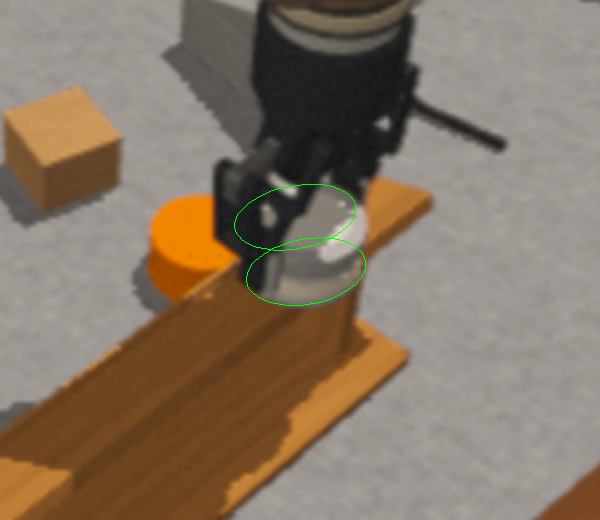

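The tin doesn't pivot in the grip: the force rose to 23 N. I'll back off, shift uphill, lower lightly, and let it tip on release.

>>> arm_command:
  increments:
    - [[-1.3,0,0,0],[0,0,0.8,0],[0,0,0,0],[0,0,0,0]]

```text
time: 8.88
eef_pos: [0.6569, 0.0898, 0.1107]
tcp_rot: [-0.019, 0.708, 0.02, 0.706]
contact_force: [-0.2, -0.1, -2.1]
opening: 0.76
```

```bash
python3 - <<'E'
from h import *
go([.658,.0895,.110],.055)
p=sensors.get_state()["eef_pos"]; look("a8",p)
E
```

```text
turn 0.0 then shift in new axes:
t 8.88 tcp [0.6569 0.0898 0.1107] yaw 0.055 F [-0.2 -0.1 -2.1] op 0.76  shift cm [ 0.07 -0.03  0.11]
```

View pics/a8.png

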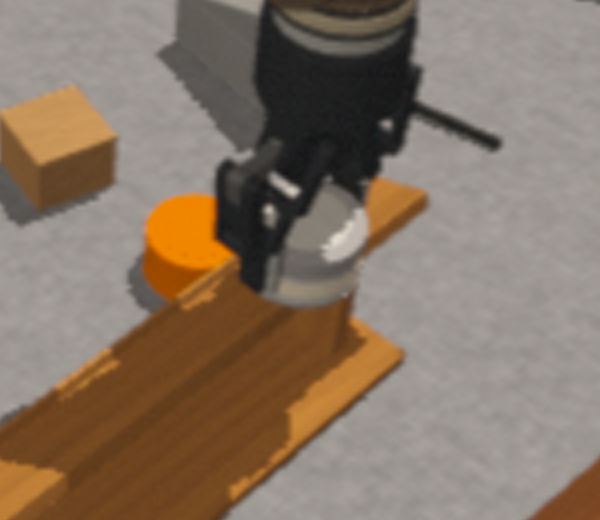

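>>> arm_command:
  increments:
    - [[0.1,0,0.1,0],[0,0,0,0]]

```text
time: 9.18
eef_pos: [0.6584, 0.0898, 0.1109]
tcp_rot: [-0.02, 0.707, 0.02, 0.707]
contact_force: [0.1, 0.3, -0.9]
opening: 0.764
```

>>> arm_command:
  increments:
    - [[0,0,0,0],[0,0,0,0],[0,0,0,0],[0,0,0,0]]
  grip: 7.0

```text
time: 9.68
eef_pos: [0.6588, 0.0898, 0.1115]
tcp_rot: [-0.02, 0.707, 0.02, 0.707]
contact_force: [0.5, -0.2, -0.5]
opening: 0.822
```

```bash
python3 - <<'E'
from h import *
go([.658,.0895,.110],.055)
p=sensors.get_state()["eef_pos"]; look("a9",p,ov=ltin(.11,.012))
E
```

```text
turn 0.0 then shift in new axes:
t 9.68 tcp [0.6588 0.0898 0.1115] yaw 0.055 F [ 0.5 -0.2 -0.5] op 0.822  shift cm [ 0.15 -0.03 -0.08]
```

View pics/a9.png

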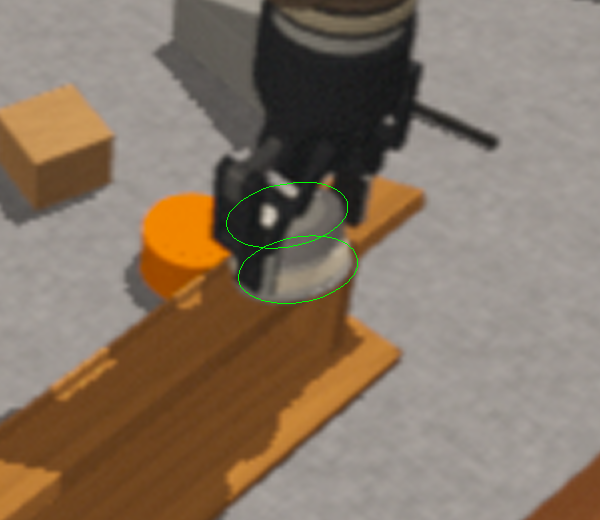

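The tin has tipped flat; its outline in the crop nearly matches the overlay. I'll open further, retract and move back to view it.

>>> arm_command:
  increments:
    - [[0,0,0,0],[0,0,0,0],[-3,0,0,0],[-4,0,0,0],[0,0,-4,0],[0,-3,-4,0],[0,-3,-4,0],[0,-3,-4,0],[0,0,-2,0],[0,0,0,0]]
  grip: 8.0

```text
time: 10.98
eef_pos: [0.4831, -0.0102, 0.1814]
tcp_rot: [-0.019, 0.707, 0.019, 0.707]
contact_force: [-0.3, 0.4, -0.1]
opening: 0.94
```

```bash
python3 - <<'E'
from h import *
go([.439,-.007,.10],.055)
look("b1",slot(.11),ov=ltin(.11,.009)); im=look("b2",[.5,.0,.05],w=300,h=220,s=2); im=optics.read_camera("top"); cv2.imwrite("pics/b3.png",crop(im,180,380,80,280,3))
E
```

```text
turn -0.001 then shift in new axes:
t 10.97 tcp [ 0.4831 -0.0102  0.1814] yaw 0.054 F [-0.3  0.4 -0.1] op 0.94  shift cm [ 8.14  0.56 -4.39]
```

View pics/b1.png

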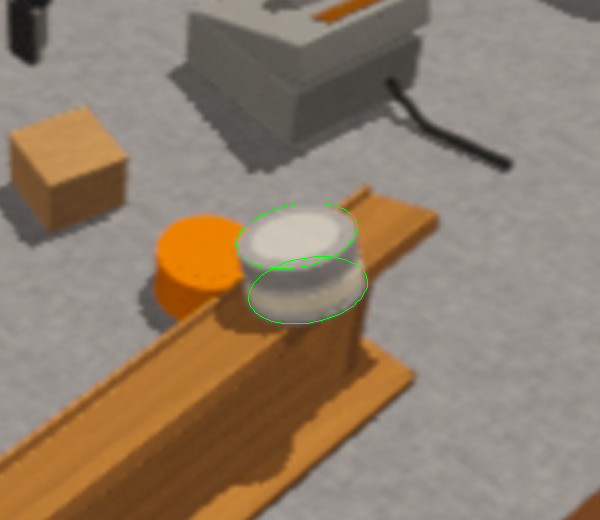

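View pics/b2.png

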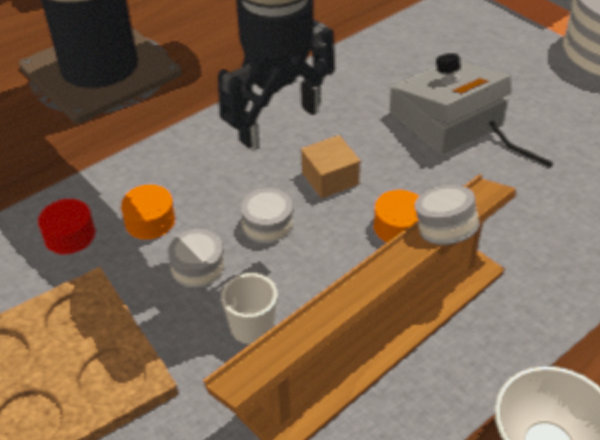

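View pics/b3.png

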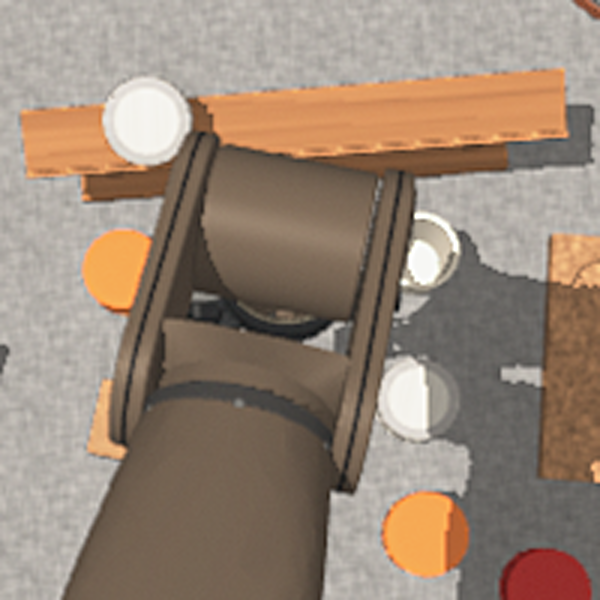

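The first tin lies flat on the ledge, matching the overlay. Next I'll check the tin near (0.439,-0.007) with an overlay.

```bash
python3 - <<'E'
from h import *
look("b4",[.439,-.06,.036],ov=[circ([.440,-.007,.036],.033),circ([.440,-.007,.0],.033),circ([.440,-.115,.036],.033),circ([.440,-.115,0],.033)])
E
```

```text
(no output)
```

View pics/b4.png

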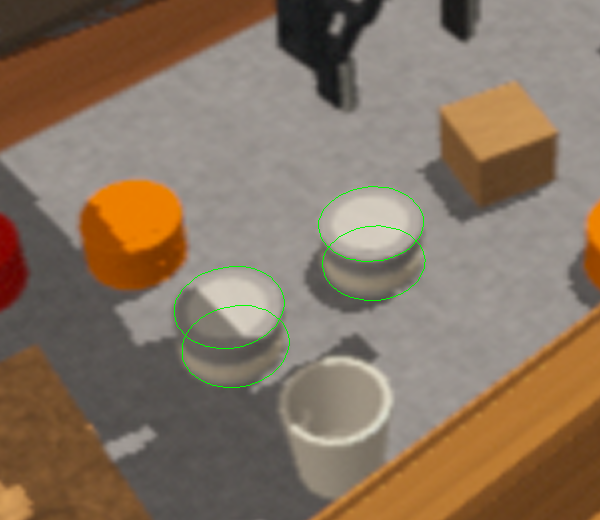

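>>> arm_command:
  increments:
    - [[0,0.55,-4.3,0],[4,0,0,0],[4,0,0,0],[4,0,0,0],[3,0,0,0],[2.9,0,0,0],[0,0,0,0],[0,0,0,0]]
  grip: 8.54

```text
time: 12.18
eef_pos: [0.4418, -0.0069, 0.0031]
tcp_rot: [-0.02, 0.706, 0.02, 0.707]
contact_force: [-0.2, -0.4, -0.0]
opening: 1.002
```

>>> arm_command:
  increments:
    - [[0,0,0,0],[0,0,0,0],[0,0,0,0],[0,0,0,0],[0,0,0,0],[0,0,0,0]]
  grip: 5.5
  grip_force: 40

```text
time: 12.92
eef_pos: [0.4422, -0.007, 0.0041]
tcp_rot: [-0.02, 0.706, 0.019, 0.708]
contact_force: [-1.2, 1.1, 7.6]
opening: 0.758
```

>>> arm_command:
  increments:
    - [[-2,0,0,0],[-4,0,0,0],[-4,0,0,0],[-4,0,0,0],[-4,0,0,0],[0,0,0,0],[0,0,4,0],[0,0,4,0],[0,0,4,0],[0,0,4,0],[0,0,0,0]]

```text
time: 14.3
eef_pos: [0.6009, 0.002, 0.1793]
tcp_rot: [-0.019, 0.708, 0.02, 0.706]
contact_force: [-1.4, 0.4, -2.7]
opening: 0.76
```

```bash
python3 - <<'E'
from h import *
print(slot(0,.009))
p=sensors.get_state()["eef_pos"]
go([.6645,-.020,.111],.055)
look("c1",p,ov=[circ(p+[0,0,.0347],.033),circ(p+[0,0,-.0013],.033)])
E
```

```text
[ 0.65319742 -0.02047398  0.11999265]
turn 0.001 then shift in new axes:
t 14.3 tcp [0.6009 0.002  0.1793] yaw 0.056 F [-1.4  0.4 -2.7] op 0.76  shift cm [ 6.83 -2.55  6.23]
```

View pics/c1.png

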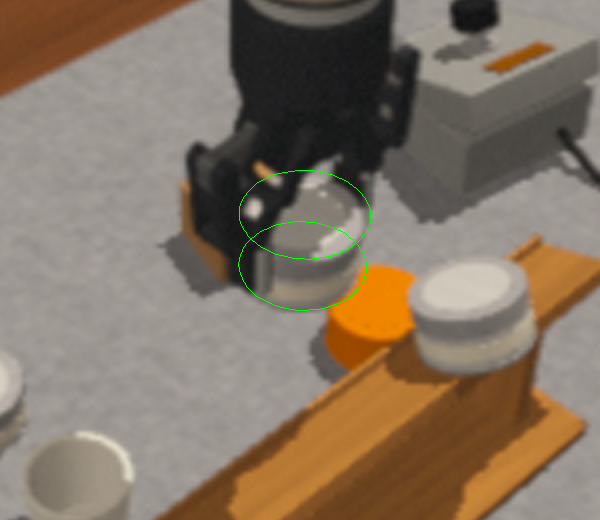

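>>> arm_command:
  increments:
    - [[0,-1.3,3.1,0],[0,-1.3,3.15,0],[0,0,0,0],[3,0,0,0],[2.5,0,0,0],[0.5,0,0,0],[0,0,0,0],[0,0,0,0]]

```text
time: 15.35
eef_pos: [0.6648, -0.0206, 0.124]
tcp_rot: [-0.02, 0.706, 0.019, 0.708]
contact_force: [0.0, -0.4, -1.8]
opening: 0.761
```

```bash
python3 - <<'E'
from h import *
p=sensors.get_state()["eef_pos"]
go([.6648,-.0205,.1138],.055)
look("c2",p,ov=[circ(p+[0,0,.032],.033),circ(p+[0,0,-.004],.033)])
E
```

```text
turn 0.0 then shift in new axes:
t 15.35 tcp [ 0.6648 -0.0206  0.124 ] yaw 0.055 F [ 0.  -0.4 -1.8] op 0.761  shift cm [ 1.02  0.01 -0.  ]
```

View pics/c2.png

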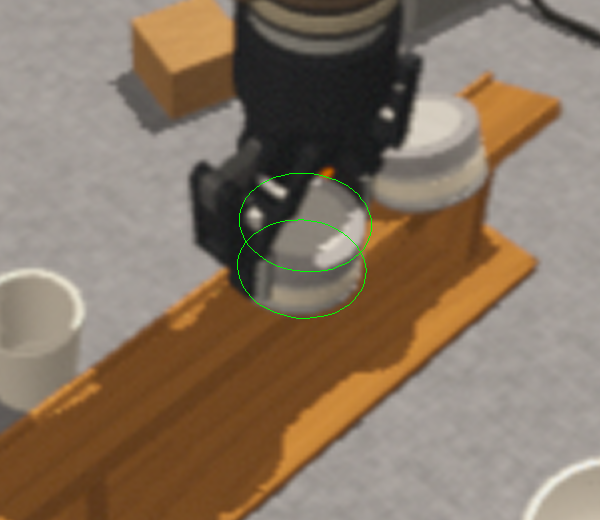

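>>> arm_command:
  increments:
    - [[0.6,0,0.2,0],[0.4,0,0,0],[0,0,0,0]]

```text
time: 15.78
eef_pos: [0.6664, -0.0204, 0.1123]
tcp_rot: [-0.02, 0.707, 0.02, 0.707]
contact_force: [0.2, -0.1, -0.7]
opening: 0.763
```

>>> arm_command:
  increments:
    - [[0,0,0,0],[0,0,0,0],[0,0,0,0],[0,0,0,0]]
  grip: 7.0

```text
time: 16.27
eef_pos: [0.6663, -0.0204, 0.1124]
tcp_rot: [-0.02, 0.707, 0.019, 0.707]
contact_force: [0.7, 1.3, -0.5]
opening: 0.82
```

>>> arm_command:
  increments:
    - [[0,0,0,0],[0,0,0,0],[-3,0,0,0],[-4,0,0,0],[0,0,-4,0],[0,-3,-4,0],[0,-3,-4,0],[0,-3,-4,0],[0,0,-4,0],[0,0,-2,0],[0,0,0,0]]
  grip: 8.0

```text
time: 17.65
eef_pos: [0.4508, -0.1225, 0.1825]
tcp_rot: [-0.019, 0.707, 0.019, 0.707]
contact_force: [0.2, 0.5, 0.6]
opening: 0.939
```

```bash
python3 - <<'E'
from h import *
go([.439,-.115,.002],.055)
look("c3",slot(.04),ov=ltin(.11,.009)+ltin(0)); look("c4",[.439,-.06,.036],ov=[circ([.440,-.115,.036],.033),circ([.440,-.115,0],.033)])
E
```

```text
turn -0.001 then shift in new axes:
t 17.65 tcp [ 0.4508 -0.1225  0.1825] yaw 0.054 F [0.2 0.5 0.6] op 0.939  shift cm [18.05  0.82 -1.13]
```

View pics/c3.png

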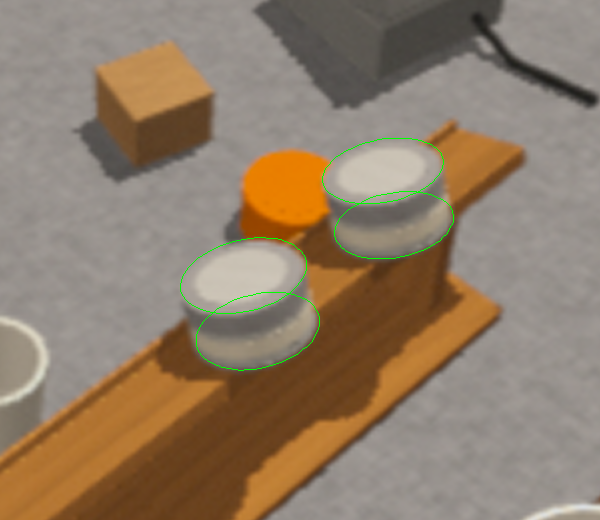

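View pics/c4.png

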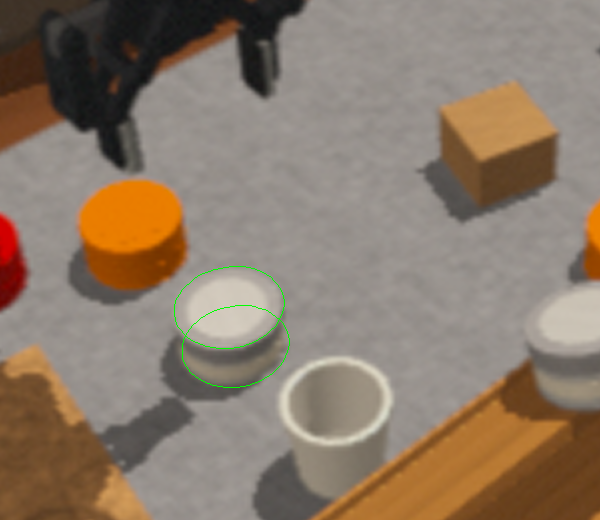

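>>> arm_command:
  increments:
    - [[0,0.8,-1.1,0],[4,0,0,0],[4,0,0,0],[4,0,0,0],[3,0,0,0],[3.1,0,0,0],[0,0,0,0],[0,0,0,0]]
  grip: 8.54

```text
time: 18.75
eef_pos: [0.4409, -0.1151, 0.0022]
tcp_rot: [-0.02, 0.706, 0.02, 0.707]
contact_force: [-0.2, -0.1, -0.6]
opening: 1.001
```

>>> arm_command:
  increments:
    - [[0,0,0,0],[0,0,0,0],[0,0,0,0],[0,0,0,0],[0,0,0,0],[0,0,0,0]]
  grip: 5.5
  grip_force: 40

```text
time: 19.5
eef_pos: [0.4415, -0.1156, 0.0032]
tcp_rot: [-0.02, 0.706, 0.019, 0.708]
contact_force: [-0.2, 1.0, 6.2]
opening: 0.764
```

>>> arm_command:
  increments:
    - [[-2,0,0,0],[-4,0,0,0],[-4,0,0,0],[-4,0,0,0],[-4,0,0,0],[0,0,0,0],[0,0,4,0],[0,0,4,0],[0,0,4,0],[0,0,4,0],[0,0,0,0]]

```text
time: 20.88
eef_pos: [0.6004, -0.1058, 0.1785]
tcp_rot: [-0.019, 0.708, 0.02, 0.706]
contact_force: [-0.0, 0.6, -1.5]
opening: 0.761
```

```bash
python3 - <<'E'
from h import *
p=sensors.get_state()["eef_pos"]
go(slot(-.11)+[.0125,0,0],.055)
print(slot(-.11))
look("d1",p,ov=[circ(p+[0,0,.0337],.033),circ(p+[0,0,-.0023],.033)])
E
```

```text
turn 0.001 then shift in new axes:
t 20.88 tcp [ 0.6004 -0.1058  0.1785] yaw 0.056 F [-0.   0.6 -1.5] op 0.761  shift cm [ 5.85 -2.84  6.98]
[ 0.6592224  -0.13030885  0.11999265]
```

View pics/d1.png

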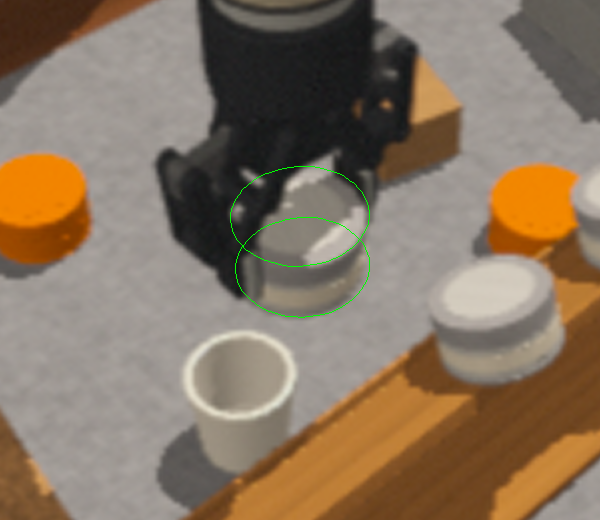

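>>> arm_command:
  increments:
    - [[0,-1.4,3.5,0],[0,-1.4,3.5,0],[0,0,0,0],[3,0,0,0],[2.6,0,0,0],[0.6,0,0,0],[0.4,0,0.05,0],[0,0,0,0],[0,0,0,0]]

```text
time: 22.05
eef_pos: [0.6725, -0.1305, 0.1168]
tcp_rot: [-0.02, 0.706, 0.019, 0.708]
contact_force: [-0.0, 0.8, -1.3]
opening: 0.759
```

```bash
python3 - <<'E'
from h import *
p=sensors.get_state()["eef_pos"]
go([.6724,-.130,.1120],.055)
look("d2",p,ov=[circ(p+[0,0,.0328],.033),circ(p+[0,0,-.0032],.033)])
E
```

```text
turn 0.0 then shift in new axes:
t 22.05 tcp [ 0.6725 -0.1305  0.1168] yaw 0.055 F [-0.   0.8 -1.3] op 0.759  shift cm [ 0.48  0.05 -0.  ]
```

View pics/d2.png

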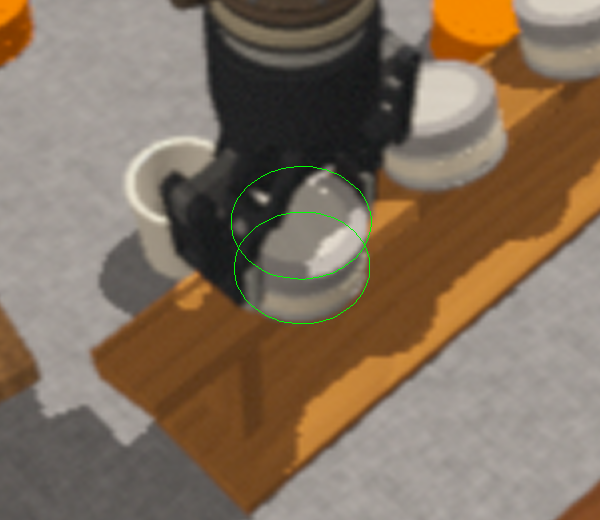

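>>> arm_command:
  increments:
    - [[0.45,0,0,0],[0,0,0,0],[0,0,0,0]]

```text
time: 22.48
eef_pos: [0.6724, -0.1304, 0.1114]
tcp_rot: [-0.02, 0.706, 0.019, 0.707]
contact_force: [1.3, -0.3, 0.6]
opening: 0.759
```

>>> arm_command:
  increments:
    - [[0,0,0,0],[0,0,0,0],[0,0,0,0],[0,0,0,0]]
  grip: 7.0

```text
time: 22.98
eef_pos: [0.6717, -0.1302, 0.1108]
tcp_rot: [-0.02, 0.707, 0.02, 0.707]
contact_force: [-0.7, 0.5, 0.3]
opening: 0.822
```

>>> arm_command:
  increments:
    - [[0,0,0,0],[0,0,0,0],[-3,0,0,0],[-4,0,0,0],[-2,0,-4,0],[0,0,-4,0],[0,3,-4,0],[0,4,-4,0],[0,4,-4,0],[0,4,-2,0],[0,4,0,0],[0,4,0,0],[0,4,0,0],[0,0,0,0]]
  grip: 8.0

```text
time: 24.72
eef_pos: [0.4368, 0.1291, 0.2011]
tcp_rot: [-0.021, 0.707, 0.021, 0.707]
contact_force: [-0.2, -0.6, -0.3]
opening: 0.94
```

```bash
python3 - <<'E'
from h import *
go([.4314,.3233,.18],-.125)
look("e1",slot(0),ov=ltin(.11)+ltin(0)+ltin(-.11),s=4,w=190,h=150); look("e2",[.4314,.3233,.0926],w=100,h=90,s=5)
E
```

```text
turn 0.184 then shift in new axes:
t 24.73 tcp [0.4368 0.1291 0.2011] yaw 0.059 F [-0.2 -0.6 -0.3] op 0.94  shift cm [ 2.11 19.2  -2.96]
```

View pics/e1.png

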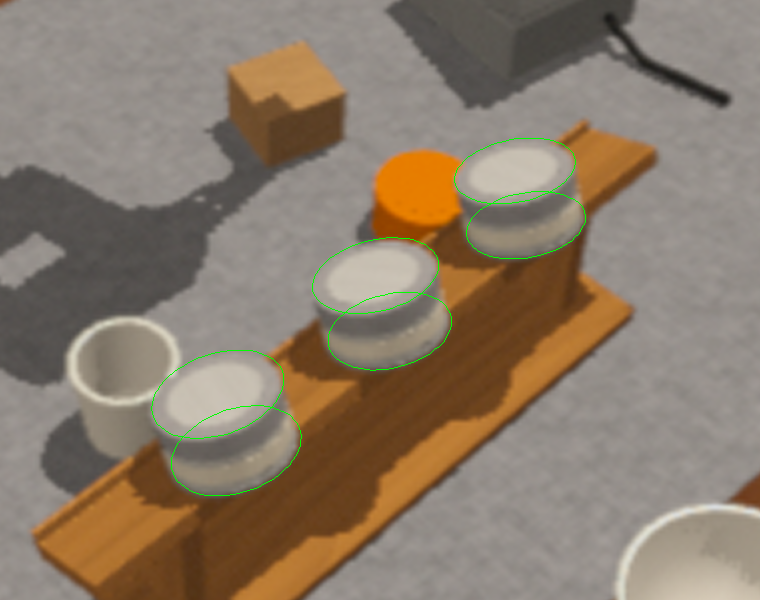

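All three tins lie flat against the lip, matching the overlays. Next, the knob.

>>> arm_command:
  increments:
    - [[0,0,0,0.092],[0,0,0,0.092],[0,4,-0.6,0],[0,4,-0.6,0],[0,4,-0.6,0],[0,4,-0.6,0],[0,3.2,-0.6,0],[2,0,0,0],[3,0,0,0],[0,0,0,0]]
  grip: 6.0

```text
time: 26.08
eef_pos: [0.4309, 0.3196, 0.1481]
tcp_rot: [0.045, 0.707, -0.047, 0.704]
contact_force: [0.2, 0.1, 0.1]
opening: 0.701
```

```bash
python3 - <<'E'
from h import *
go([.430,.3233,.076],-.125)
c=np.array([.4314,.3233,.0926]);n=Rz(-.125)@S20[:,2]
look("f1",c,w=110,h=100,s=5,ov=[circ(c+.01*n,.017,n),circ(c-.01*n,.017,n)])
E
```

```text
turn -0.005 then shift in new axes:
t 26.07 tcp [0.4309 0.3196 0.1481] yaw -0.13 F [0.2 0.1 0.1] op 0.701  shift cm [ 7.21  0.35 -0.14]
```

View pics/f1.png

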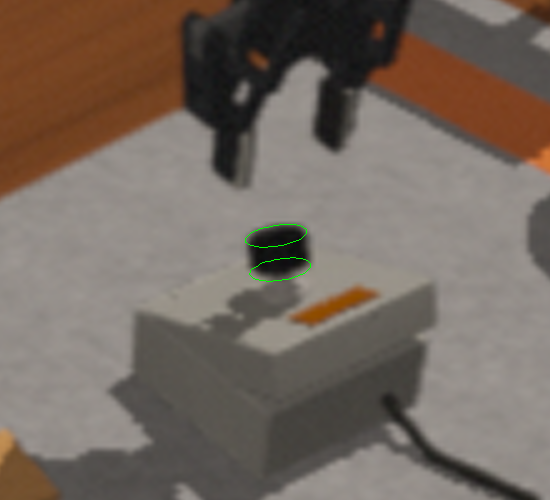

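The knob matches the overlay, so I'll lower and grip.

>>> arm_command:
  increments:
    - [[2.5,0.35,-0.1,0],[2.5,0,0,0],[1.5,0,0,0],[0.6,0,0,0],[0,0,0,0],[0,0,0,0]]

```text
time: 26.88
eef_pos: [0.4324, 0.3254, 0.0809]
tcp_rot: [0.046, 0.705, -0.045, 0.706]
contact_force: [0.2, -0.3, 0.2]
opening: 0.703
```

>>> arm_command:
  increments:
    - [[0,0,0,0],[0,0,0,0],[0,0,0,0],[0,0,0,0],[0,0,0,0],[0,0,0,0]]
  grip: 2.0
  grip_force: 50

```text
time: 27.62
eef_pos: [0.4322, 0.3255, 0.0803]
tcp_rot: [0.046, 0.705, -0.045, 0.706]
contact_force: [0.6, 2.7, 2.9]
opening: 0.377
```

```bash
python3 - <<'E'
from h import *
go([.430,.3233,.076],-.125)
c=np.array([.4314,.3233,.0926]);n=Rz(-.125)@S20[:,2]
look("f2",c,w=110,h=100,s=5)
E
```

```text
turn -0.004 then shift in new axes:
t 27.62 tcp [0.4322 0.3255 0.0803] yaw -0.129 F [0.6 2.7 2.9] op 0.377  shift cm [ 0.43 -0.24 -0.19]
```

View pics/f2.png

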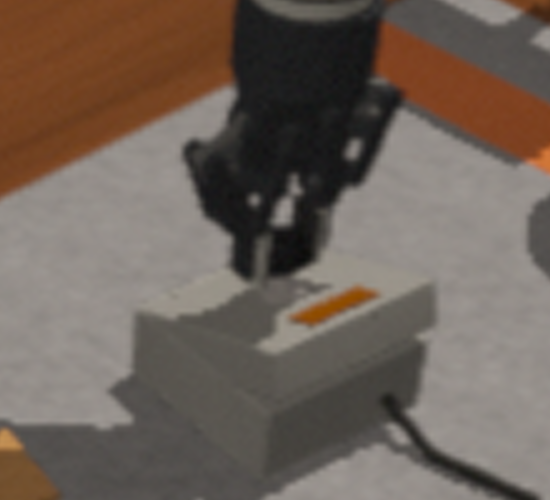

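>>> arm_command:
  increments:
    - [[-0.38,0,-0.14,0],[-0.38,0,-0.14,0],[-0.38,0,-0.14,0],[-0.38,0,-0.14,0],[-0.38,0,-0.14,0],[-0.38,0,-0.14,0],[0,0,0,0],[0,0,0,0]]

```text
time: 28.68
eef_pos: [0.4249, 0.3262, 0.1002]
tcp_rot: [0.046, 0.704, -0.045, 0.708]
contact_force: [10.4, 6.3, -13.4]
opening: 0.38
```

```bash
python3 - <<'E'
from h import *
go([.430,.3233,.076],-.125)
c=np.array([.4314,.3233,.0926]);n=Rz(-.125)@S20[:,2]
look("f3",c,w=110,h=100,s=5,ov=[circ(c+.032*n,.017,n),circ(c+.012*n,.017,n)])
E
```

```text
turn -0.004 then shift in new axes:
t 28.68 tcp [0.4249 0.3262 0.1002] yaw -0.129 F [ 10.4   6.3 -13.4] op 0.38  shift cm [ 2.42 -0.23  0.54]
```

View pics/f3.png

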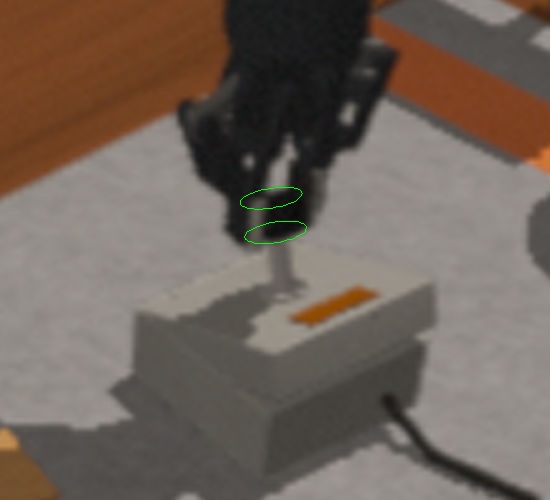

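>>> arm_command:
  increments:
    - [[-0.14,0,-0.05,0],[0,0,0,0],[0,0,0,0],[0,0,0,0]]

```text
time: 29.22
eef_pos: [0.4249, 0.3262, 0.1003]
tcp_rot: [0.047, 0.703, -0.045, 0.708]
contact_force: [15.5, 7.5, -20.2]
opening: 0.379
```

```bash
python3 - <<'E'
from h import *
go([.430,.3233,.076],-.125)
c=np.array([.4314,.3233,.0926]);n=Rz(-.125)@S20[:,2]
im=optics.read_camera("scene"); cv2.imwrite("pics/f4.png",im); cv2.imwrite("pics/f5.png",optics.read_camera("top"))
look("f6",c,w=110,h=100,s=5)
E
```

```text
turn -0.004 then shift in new axes:
t 29.23 tcp [0.4249 0.3262 0.1003] yaw -0.129 F [ 15.5   7.5 -20.2] op 0.379  shift cm [ 2.43 -0.22  0.55]
```

View pics/f4.png

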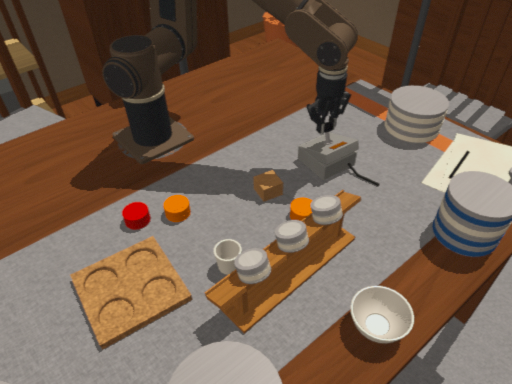

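View pics/f5.png

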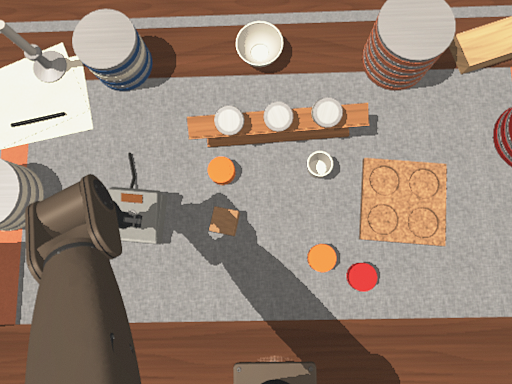

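The knob is at its stop: no further travel under about 25 N. All three tins are on the ledge. I'll hold for over 3 s.

>>> arm_command:
  increments:
    - [[0.14,0,0.05,0],[0,0,0,0],[0,0,0,0],[0,0,0,0],[0,0,0,0],[0,0,0,0],[0,0,0,0],[0,0,0,0],[0,0,0,0],[0,0,0,0],[0,0,0,0],[0,0,0,0],[0,0,0,0],[0,0,0,0],[0,0,0,0],[0,0,0,0],[0,0,0,0],[0,0,0,0],[0,0,0,0],[0,0,0,0]]

```text
time: 31.88
eef_pos: [0.4249, 0.3262, 0.1002]
tcp_rot: [0.046, 0.704, -0.045, 0.708]
contact_force: [11.2, 5.6, -13.2]
opening: 0.376
```

>>> arm_command:
  increments:
    - [[0,0,0,0],[0,0,0,0],[0,0,0,0],[0,0,0,0],[0,0,0,0],[0,0,0,0]]

```text
time: 32.62
eef_pos: [0.4249, 0.3262, 0.1002]
tcp_rot: [0.046, 0.704, -0.045, 0.707]
contact_force: [11.7, 5.4, -12.7]
opening: 0.377
```

```bash
python3 - <<'E'
from h import *
go([.430,.3233,.076],-.125)
look("g1",slot(.1),w=190,h=150)
E
```

```text
turn -0.004 then shift in new axes:
t 32.62 tcp [0.4249 0.3262 0.1002] yaw -0.129 F [ 11.7   5.4 -12.7] op 0.377  shift cm [ 2.42 -0.22  0.54]
```

View pics/g1.png

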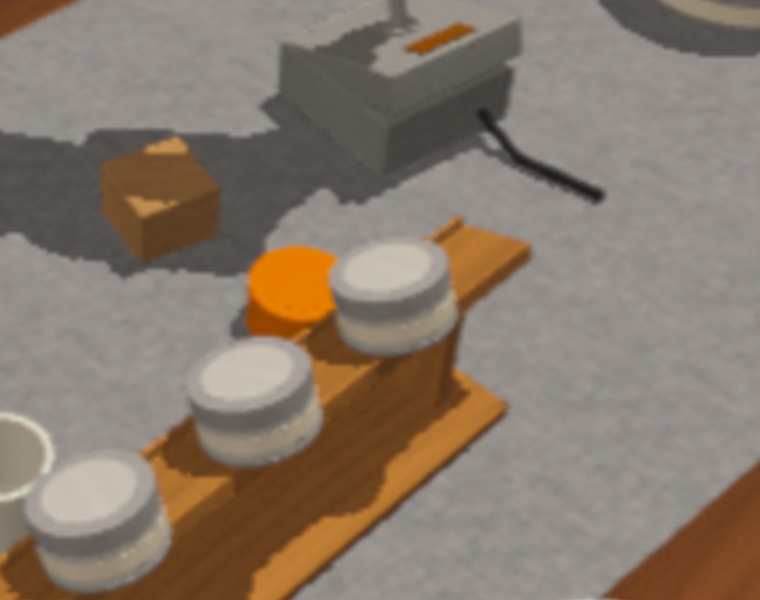

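>>> arm_command:
  increments:
    - [[0.38,0,0.14,0],[0.38,0,0.14,0],[0.38,0,0.14,0],[0.38,0,0.14,0],[0.38,0,0.14,0],[0.38,0,0.14,0],[0.2,0,0.07,0],[0,0,0,0],[0,0,0,0]]

```text
time: 33.8
eef_pos: [0.4325, 0.3255, 0.0793]
tcp_rot: [0.046, 0.706, -0.045, 0.706]
contact_force: [-1.4, 2.4, 11.3]
opening: 0.373
```

```bash
python3 - <<'E'
from h import *
go([.430,.3233,.076],-.125)
c=np.array([.4314,.3233,.0926]);n=Rz(-.125)@S20[:,2]
look("g2",c,w=110,h=100,s=5,ov=[circ(c+.01*n,.017,n),circ(c-.01*n,.017,n)])
E
```

```text
turn -0.004 then shift in new axes:
t 33.8 tcp [0.4325 0.3255 0.0793] yaw -0.129 F [-1.4  2.4 11.3] op 0.373  shift cm [ 0.33 -0.25 -0.22]
```

View pics/g2.png

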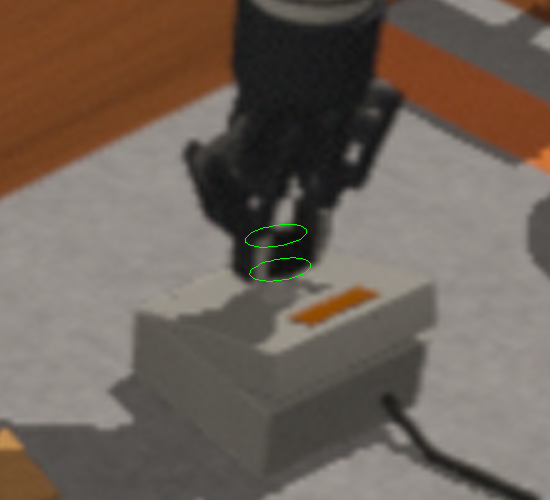

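>>> arm_command:
  increments:
    - [[0.12,0,0.05,0],[0,0,0,0],[0,0,0,0]]

```text
time: 34.22
eef_pos: [0.4326, 0.3255, 0.0792]
tcp_rot: [0.046, 0.706, -0.045, 0.705]
contact_force: [-4.9, 1.4, 17.4]
opening: 0.376
```

>>> arm_command:
  increments:
    - [[0,0,0,0],[0,0,0,0],[0,0,0,0],[0,0,0,0],[-4,0,0,0],[-4,0,0,0],[-2,0,0,0],[0,0,0,0],[0,0,0,0]]
  grip: 6

```text
time: 35.35
eef_pos: [0.432, 0.3244, 0.1752]
tcp_rot: [0.045, 0.706, -0.046, 0.705]
contact_force: [-0.4, 0.8, -0.0]
opening: 0.702
```

```bash
python3 - <<'E'
from h import *
go([.430,.3233,.076],-.125)
c=np.array([.4314,.3233,.0926]);n=Rz(-.125)@S20[:,2]
im=look("g3",c,w=80,h=60,s=8,ov=[circ(c+.01*n,.017,n),circ(c-.01*n,.017,n)])
b=cv2.imread("pics/scene0.png"); print(np.abs(im[120:150,315:340].astype(int)-b[120:150,315:340]).mean())
g=np.hstack([crop(b,300,360,110,175,6),crop(im,300,360,110,175,6)]);cv2.imwrite("pics/g4.png",g)
E
```

```text
turn -0.004 then shift in new axes:
t 35.35 tcp [0.432  0.3244 0.1752] yaw -0.129 F [-0.4  0.8 -0. ] op 0.702  shift cm [ 9.92 -0.14 -0.19]
7.204
```

View pics/g4.png

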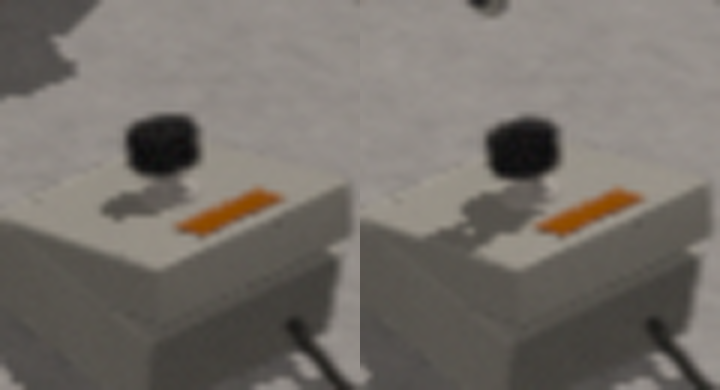

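The knob is fully in, slightly deeper than in the first picture. Now I'll collect the tins, starting at the left end.

```bash
python3 - <<'E'
from h import *
for y in(.11,0,-.11): print((slot(y,.0095)+[-.0045,0,0]).round(4))
go(slot(.11,.0095)+[-.0045,0,.106-slot(0)[2]],.055)
E
```

```text
[0.6431 0.0894 0.1202]
[ 0.6492 -0.0204  0.1202]
[ 0.6552 -0.1303  0.1202]
turn -0.184 then shift in new axes:
t 35.4 tcp [0.4319 0.3244 0.1748] yaw -0.129 F [0.  0.5 0.5] op 0.706  shift cm [  6.86 -24.62  19.8 ]
```

>>> arm_command:
  increments:
    - [[-2,0,0,-0.092],[-2,0,0,-0.092],[0,-4.1,3.3,0],[0,-4.1,3.3,0],[0,-4.1,3.3,0],[0,-4.1,3.3,0],[0,-4.1,3.3,0],[0,-4.1,3.3,0],[0,0,0,0],[0,0,0,0]]
  grip: 8.54

```text
time: 36.65
eef_pos: [0.6432, 0.0903, 0.2147]
tcp_rot: [-0.019, 0.708, 0.02, 0.706]
contact_force: [0.5, -0.6, 0.4]
opening: 1.001
```

```bash
python3 - <<'E'
from h import *
go(slot(.11,.0095)+[-.0045,0,.106-slot(0,.0095)[2]],.055)
look("h1",slot(0.06),ov=ltin(.11)+ltin(0)+ltin(-.11),s=4,w=190,h=150)
E
```

```text
turn -0.0 then shift in new axes:
t 36.65 tcp [0.6432 0.0903 0.2147] yaw 0.055 F [ 0.5 -0.6  0.4] op 1.001  shift cm [ 1.087e+01 -9.000e-02 -1.000e-02]
```

View pics/h1.png

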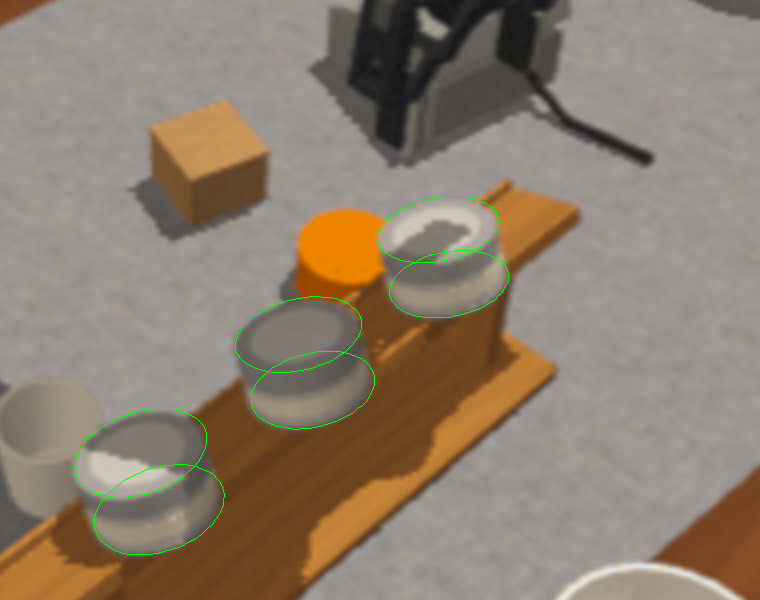

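>>> arm_command:
  increments:
    - [[3,-0.1,0,0],[3,0,0,0],[3,0,0,0],[1.9,0,0,0],[0,0,0,0],[0,0,0,0]]

```text
time: 37.45
eef_pos: [0.6449, 0.0895, 0.1091]
tcp_rot: [-0.02, 0.706, 0.02, 0.708]
contact_force: [0.9, 0.2, 0.3]
opening: 0.997
```

>>> arm_command:
  increments:
    - [[0,0,0,0],[0,0,0,0],[0,0,0,0],[0,0,0,0],[0,0,0,0],[0,0,0,0]]
  grip: 5.5
  grip_force: 40

```text
time: 38.2
eef_pos: [0.6454, 0.0892, 0.1098]
tcp_rot: [-0.02, 0.706, 0.019, 0.708]
contact_force: [-1.1, 0.0, 5.4]
opening: 0.756
```

>>> arm_command:
  increments:
    - [[-2,0,0,0],[-4,0,0,0],[-2,0,0,0],[0,0,0,0]]

```text
time: 38.7
eef_pos: [0.6452, 0.0891, 0.1901]
tcp_rot: [-0.02, 0.705, 0.019, 0.708]
contact_force: [-0.5, -0.3, -1.5]
opening: 0.756
```

```bash
python3 - <<'E'
from h import *
p=sensors.get_state()["eef_pos"]
go([.45,-.06,.18],.055)
look("h2",p)
E
```

```text
turn 0.0 then shift in new axes:
t 38.7 tcp [0.6452 0.0891 0.1901] yaw 0.055 F [-0.5 -0.3 -1.5] op 0.756  shift cm [  1.01 -13.82 -20.31]
```

View pics/h2.png

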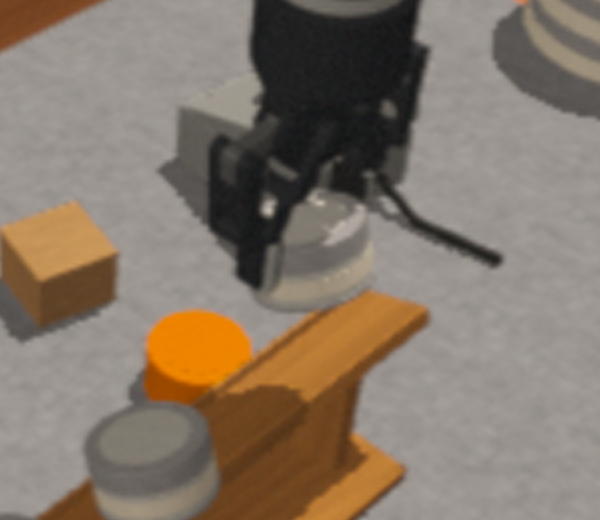

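>>> arm_command:
  increments:
    - [[0,0,-4,0],[0,-2.8,-4,0],[0,-2.8,-4,0],[0,-2.8,-4,0],[0,-2.8,-3.3,0],[0,-2.6,0,0],[4,0,0,0],[4,0,0,0],[4,0,0,0],[3,0,0,0],[1,0,0,0],[0,0,0,0],[0,0,0,0]]

```text
time: 40.38
eef_pos: [0.46, -0.0596, 0.0287]
tcp_rot: [-0.02, 0.706, 0.019, 0.708]
contact_force: [0.2, -0.3, -1.9]
opening: 0.758
```

```bash
python3 - <<'E'
from h import *
p=sensors.get_state()["eef_pos"]
go([.46,-.06,.022],.055)
look("h3",p)
E
```

```text
turn 0.0 then shift in new axes:
t 40.38 tcp [ 0.46   -0.0596  0.0287] yaw 0.055 F [ 0.2 -0.3 -1.9] op 0.758  shift cm [ 0.67 -0.04 -0.  ]
```

View pics/h3.png

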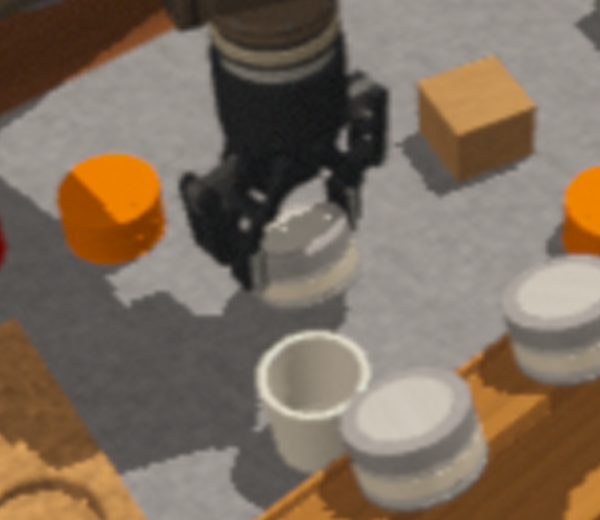

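>>> arm_command:
  increments:
    - [[0.3,0,0,0],[0.4,0,0,0],[0,0,0,0],[0,0,0,0]]

```text
time: 40.92
eef_pos: [0.459, -0.0592, 0.0206]
tcp_rot: [-0.02, 0.707, 0.02, 0.707]
contact_force: [-0.3, 0.8, -2.3]
opening: 0.757
```

>>> arm_command:
  increments:
    - [[0,0,0,0],[0,0,0,0],[0,0,0,0],[0,0,0,0],[0,0,0,0]]
  grip: 7.1

```text
time: 41.55
eef_pos: [0.4591, -0.0593, 0.0207]
tcp_rot: [-0.02, 0.707, 0.02, 0.707]
contact_force: [-0.9, 0.0, -0.4]
opening: 0.835
```

```bash
python3 - <<'E'
from h import *
p=sensors.get_state()["eef_pos"]
go([.46,-.06,.002],.055)
look("h4",p)
E
```

```text
turn 0.0 then shift in new axes:
t 41.55 tcp [ 0.4591 -0.0593  0.0207] yaw 0.055 F [-0.9  0.  -0.4] op 0.835  shift cm [ 1.87 -0.08  0.09]
```

View pics/h4.png

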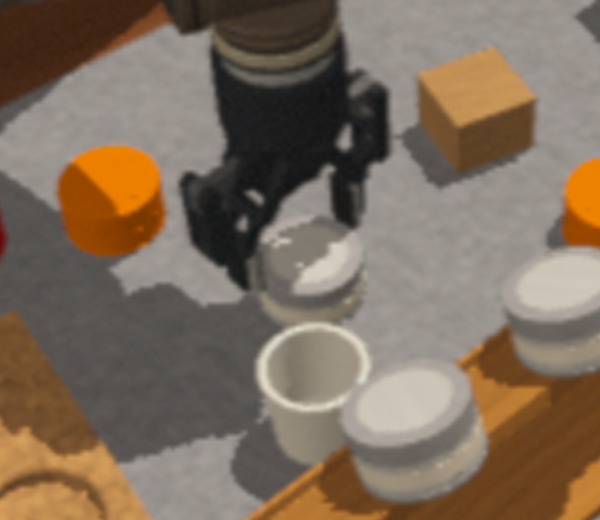

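```bash
python3 - <<'E'
from h import *
c=np.array([.472,-.0595,0])
look("h5",c,s=6,w=100,h=80,ov=[circ(c+[0,0,.036],.033),circ(c,.033)])
E
```

```text
(no output)
```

View pics/h5.png

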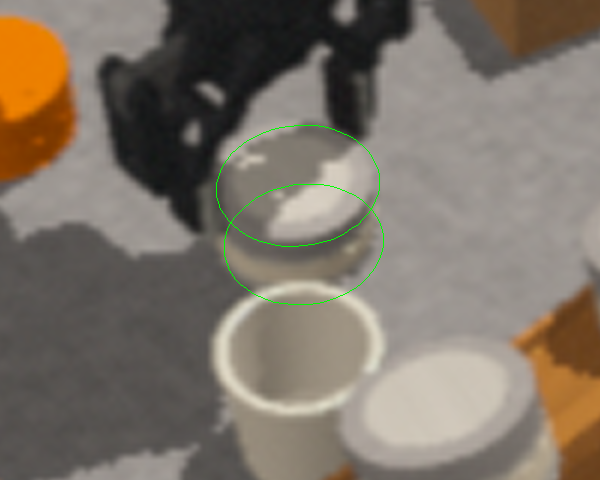

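>>> arm_command:
  increments:
    - [[0,0,0,0],[0,0,0,0],[0,0,0,0],[0,0,1.15,0],[1,0,0,0],[0.9,0,0,0],[0,0,0,0],[0,0,0,0]]
  grip: 8.54

```text
time: 42.65
eef_pos: [0.4703, -0.0586, 0.0013]
tcp_rot: [-0.019, 0.707, 0.02, 0.707]
contact_force: [0.6, -0.3, -0.4]
opening: 1.0
```

>>> arm_command:
  increments:
    - [[0,0,0,0],[0,0,0,0],[0,0,0,0],[0,0,0,0],[0,0,0,0],[0,0,0,0]]
  grip: 5.5
  grip_force: 40

```text
time: 43.4
eef_pos: [0.4711, -0.0588, 0.0022]
tcp_rot: [-0.02, 0.707, 0.019, 0.707]
contact_force: [-0.9, -0.8, 4.8]
opening: 0.76
```

>>> arm_command:
  increments:
    - [[-2,0,0,0],[-4,0,0,0],[-4,0,0,0],[0,-4,0,0],[0,-4,0,0],[0,-4,0,0],[0,0,0,0],[0,0,0,0]]

```text
time: 44.4
eef_pos: [0.4762, -0.1777, 0.1004]
tcp_rot: [-0.019, 0.708, 0.02, 0.706]
contact_force: [0.7, -0.6, -1.7]
opening: 0.759
```

```bash
python3 - <<'E'
from h import *
p=sensors.get_state()["eef_pos"]
for h in [[0.5159, -0.2777], [0.5059, -0.3732], [0.4104, -0.3633], [0.4204, -0.2678]]: go(h+[.06])
look("i1",p,ov=[circ(p+[0,0,.034],.033),circ(p+[0,0,-.002],.033)])
for cam,s in (("scene",3),("top",3)):
    im=look("i2"+cam,[.463,-.32,.02],s=s,w=190,h=150,cam=cam,ov=[circ(h+[.02],.036) for h in [[0.5159, -0.2777], [0.5059, -0.3732], [0.4104, -0.3633], [0.4204, -0.2678]]])
E
```

```text
t 44.4 tcp [ 0.4762 -0.1777  0.1004] yaw 0.055 F [ 0.7 -0.6 -1.7] op 0.759  shift cm [  4.02 -10.21   3.43]
t 44.4 tcp [ 0.4762 -0.1777  0.1004] yaw 0.055 F [ 0.7 -0.6 -1.7] op 0.759  shift cm [  4.   -19.69   1.91]
t 44.4 tcp [ 0.4762 -0.1777  0.1004] yaw 0.055 F [ 0.7 -0.6 -1.7] op 0.759  shift cm [  4.02 -18.18  -7.57]
t 44.4 tcp [ 0.4762 -0.1777  0.1004] yaw 0.055 F [ 0.7 -0.6 -1.7] op 0.759  shift cm [ 4.04 -8.7  -6.05]
```

View pics/i1.png

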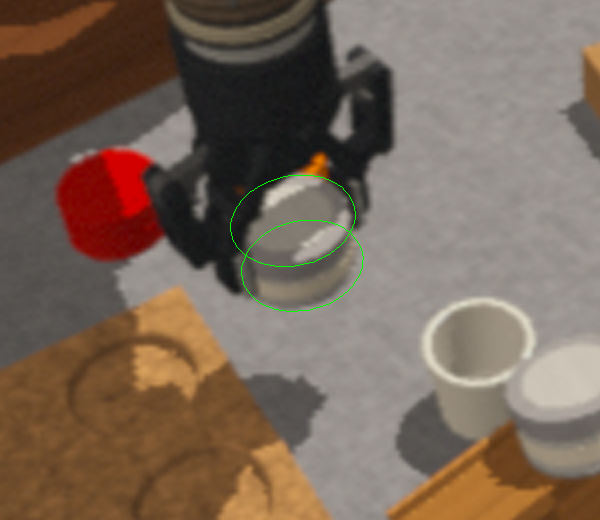

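View pics/i2scene.png

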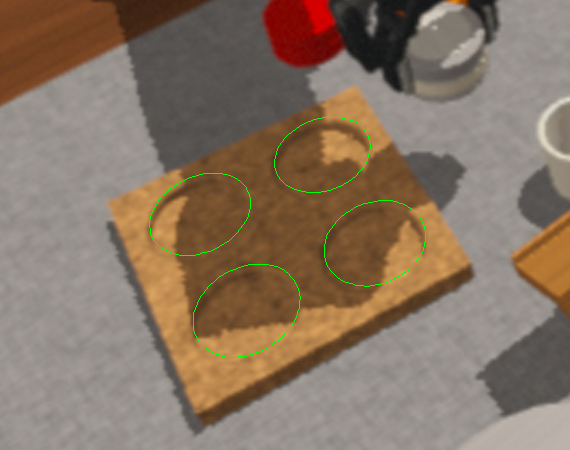

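```bash
python3 - <<'E'
from h import *
C=np.array([(.1,.1,0),(.1,-.1,0),(-.1,-.1,0),(-.1,.1,0),(.1,.1,0)]); q=[.4631,-.3205,-.1039]
P=C@Rz(q[2]).T+[q[0],q[1],.02]
b=cv2.imread("pics/scene0.png")
print(proj("scene",P).round(1).tolist())
big=cv2.resize(b,None,fx=5,fy=5,interpolation=cv2.INTER_CUBIC)
draw(big,"scene",P,(0,255,0),5)
for h in [[0.5159, -0.2777], [0.5059, -0.3732], [0.4104, -0.3633], [0.4204, -0.2678]]: draw(big,"scene",circ(h+[.02],.036),(255,0,0),5)
cv2.imwrite("pics/i3.png",big[235*5:345*5,65*5:195*5])
E
```

```text
[[191.5, 292.9], [99.9, 343.1], [70.2, 272.8], [153.1, 234.1], [191.5, 292.9]]
```

View pics/i3.png

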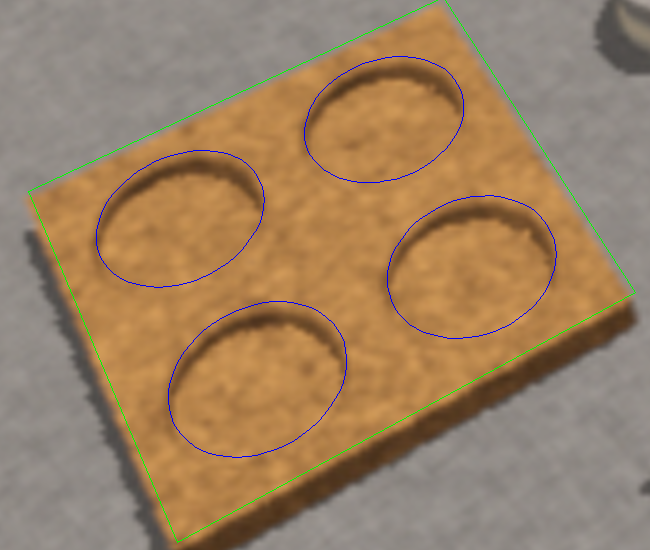

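Well overlays agree within about 1 mm. I'll place this tin in the well at (0.506,-0.373).

>>> arm_command:
  increments:
    - [[0,-4,0.4,0],[0,-4,0.4,0],[0,-4,0.4,0],[0,-4,0.4,0],[0,-3.7,0.3,0],[0,0,0,0],[3,0,0,0],[2,0,0,0],[0,0,0,0],[0,0,0,0]]

```text
time: 45.8
eef_pos: [0.5075, -0.3738, 0.0523]
tcp_rot: [-0.02, 0.707, 0.02, 0.707]
contact_force: [-0.4, -0.7, -1.8]
opening: 0.763
```

```bash
python3 - <<'E'
from h import *
p=sensors.get_state()["eef_pos"]
go([.5059,-.3732,.016])
look("i4",p,s=5,w=120,h=100,ov=[circ(p+[0,0,.034],.033),circ(p+[0,0,-.002],.033),circ([.5059,-.3732,.02],.036)])
E
```

```text
t 45.8 tcp [ 0.5075 -0.3738  0.0523] yaw 0.056 F [-0.4 -0.7 -1.8] op 0.763  shift cm [ 3.63  0.08 -0.15]
```

View pics/i4.png

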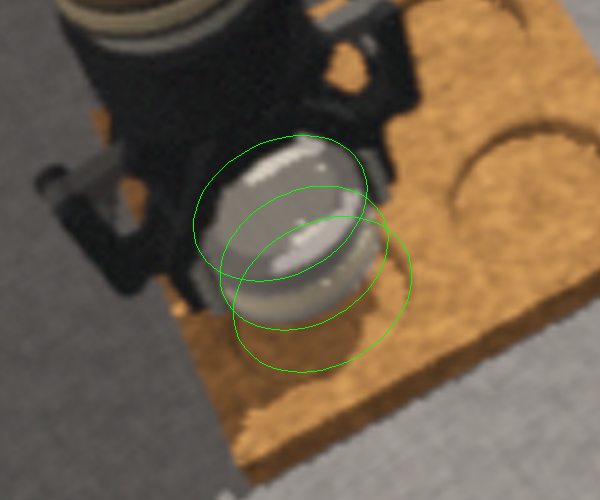

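>>> arm_command:
  increments:
    - [[2,0.08,-0.08,0],[0.8,0,0,0],[0.4,0,0,0],[0.4,0,0,0],[0,0,0,0],[0,0,0,0]]

```text
time: 46.6
eef_pos: [0.5081, -0.3741, 0.0192]
tcp_rot: [-0.019, 0.706, 0.019, 0.708]
contact_force: [-0.8, 3.7, 13.4]
opening: 0.763
```

```bash
python3 - <<'E'
from h import *
p=sensors.get_state()["eef_pos"]
go([.5059,-.3732,.016])
E
```

```text
t 46.6 tcp [ 0.5081 -0.3741  0.0192] yaw 0.054 F [-0.8  3.7 13.4] op 0.763  shift cm [ 0.32  0.1  -0.21]
```

>>> arm_command:
  increments:
    - [[0,0.1,-0.1,0],[0,0.1,-0.1,0],[0,0,0,0],[0,0,0,0]]

```text
time: 47.1
eef_pos: [0.5078, -0.374, 0.0196]
tcp_rot: [-0.021, 0.704, 0.017, 0.71]
contact_force: [4.4, 0.6, 8.9]
opening: 0.763
```

```bash
python3 - <<'E'
from h import *
p=sensors.get_state()["eef_pos"]
go([.5059,-.3732,.016])
look("i5",p,s=5,w=120,h=100,ov=[circ([.5059,-.3732,.046],.033),circ([.5059,-.3732,.02],.033)])
E
```

```text
t 47.1 tcp [ 0.5078 -0.374   0.0196] yaw 0.054 F [4.4 0.6 8.9] op 0.763  shift cm [ 0.36  0.1  -0.19]
```

View pics/i5.png

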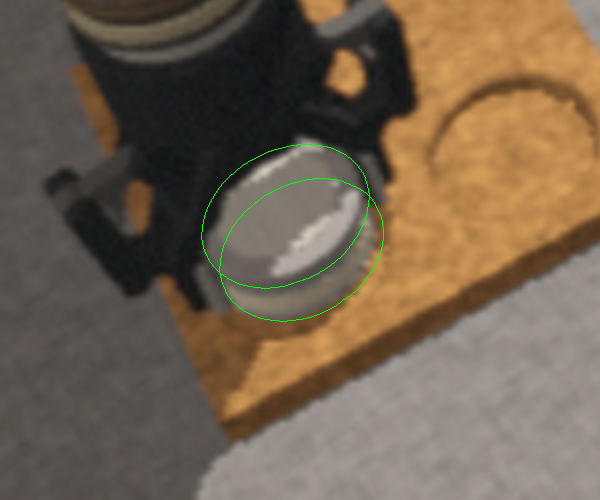

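```bash
python3 - <<'E'
from h import *
p=sensors.get_state()["eef_pos"]
print(proj("scene",[p+[0,0,.034],[.5059,-.3732,.046],[.5059,-.3732,.056]]))
look("i6",p,s=8,w=70,h=70,ov=[circ(p+[0,0,.034],.033),circ(p+[0,0,-.002],.033)])
E
```

```text
[[111.9804271  301.97487197]
 [112.91548949 303.13923043]
 [111.64010986 300.45374929]]
```

View pics/i6.png

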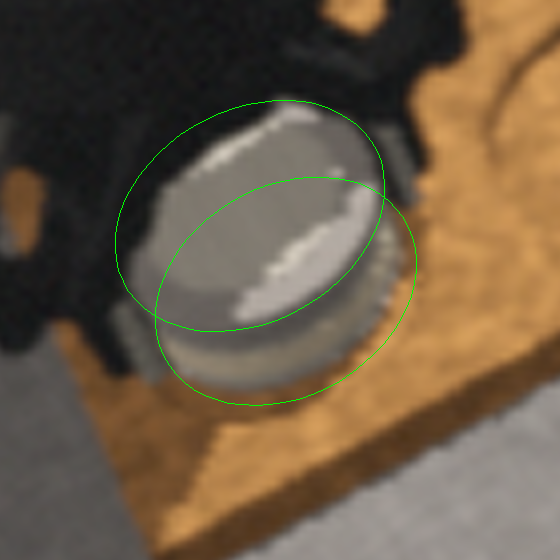

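>>> arm_command:
  increments:
    - [[-1.2,0,0,0],[0,0,0,0],[0,0,0,0]]

```text
time: 47.58
eef_pos: [0.5033, -0.3708, 0.0266]
tcp_rot: [-0.019, 0.707, 0.02, 0.706]
contact_force: [0.7, 0.7, -0.7]
opening: 0.758
```

```bash
python3 - <<'E'
from h import *
p=sensors.get_state()["eef_pos"]
go([.5059,-.3732,.016])
look("i7",p,s=8,w=70,h=70,ov=[circ(p+[0,0,.034],.033),circ(p+[0,0,-.002],.033)])
look("i8",p,s=4,w=150,h=150,cam="top",ov=[circ(p+[0,0,.034],.033),circ([.5059,-.3732,.02],.036)])
E
```

```text
t 47.58 tcp [ 0.5033 -0.3708  0.0266] yaw 0.055 F [ 0.7  0.7 -0.7] op 0.758  shift cm [ 1.06 -0.26  0.25]
```

View pics/i7.png

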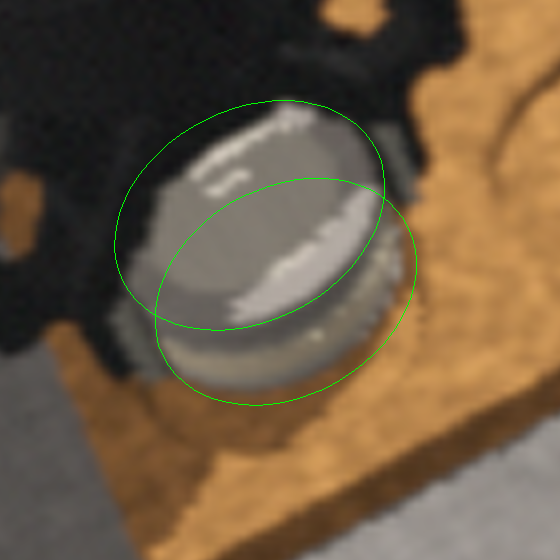

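View pics/i8.png

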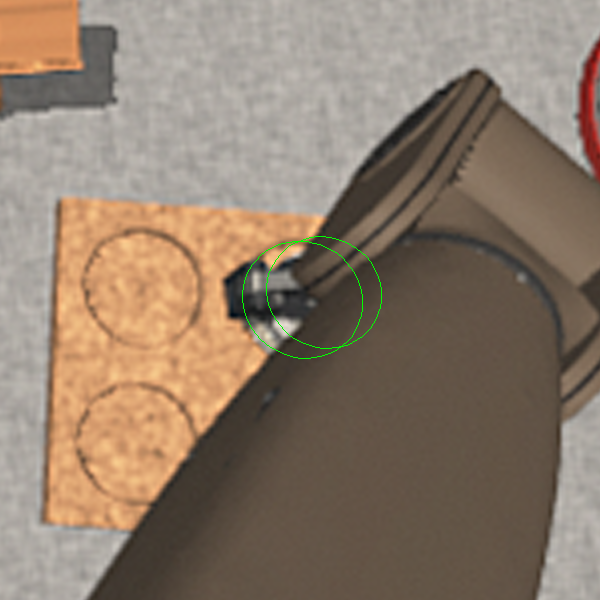

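The fingertips look nearly level with the tin's underside, so they were touching the tray while the tin was already about 2 mm into the well. I'll recentre, lower lightly and release.

>>> arm_command:
  increments:
    - [[0,-0.25,0.4,0],[0.25,0,0,0],[0.25,0,0,0],[0,0,0,0],[0,0,0,0]]

```text
time: 48.3
eef_pos: [0.5081, -0.3737, 0.0226]
tcp_rot: [-0.019, 0.707, 0.02, 0.707]
contact_force: [-0.2, -0.0, -2.3]
opening: 0.761
```

>>> arm_command:
  increments:
    - [[0,0,0,0],[0,0,0,0],[0,0,0,0],[0,0,0,0]]
  grip: 7.4

```text
time: 48.8
eef_pos: [0.5083, -0.3738, 0.0228]
tcp_rot: [-0.02, 0.707, 0.019, 0.707]
contact_force: [0.1, -0.8, 0.6]
opening: 0.865
```

>>> arm_command:
  increments:
    - [[-3,0,0,0],[-4,0,0,0],[-4,0,0,0],[0,4,0,0],[0,4,0,0],[0,4,0,0],[0,4,0,0],[0,0,0,0]]

```text
time: 49.8
eef_pos: [0.4989, -0.2116, 0.1324]
tcp_rot: [-0.02, 0.707, 0.021, 0.707]
contact_force: [-0.4, 0.0, 0.4]
opening: 0.866
```

```bash
python3 - <<'E'
from h import *
c=np.array([.5059,-.3732,.028])
look("i9",c,s=6,w=100,h=90,ov=[circ(c+[0,0,.018],.033)])
look("i10",c,s=6,w=100,h=90,cam="top",ov=[circ(c+[0,0,.018],.033)])
E
```

```text
(no output)
```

View pics/i9.png

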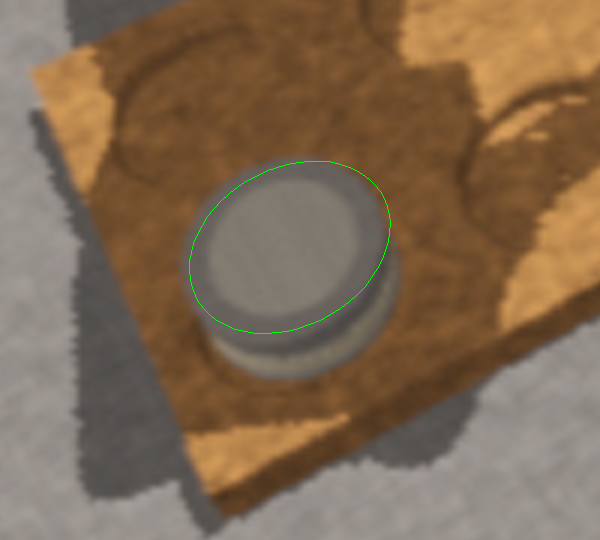

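View pics/i10.png

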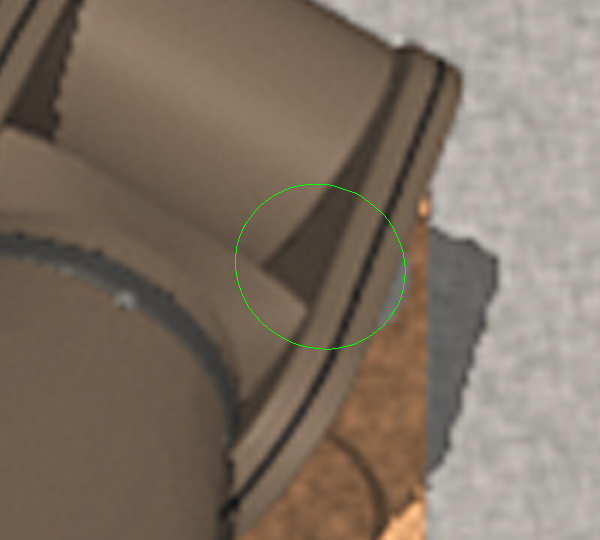

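The first tin is seated: its rim matches the seated-height overlay. Now the middle ledge tin.

```bash
python3 - <<'E'
from h import *
go([.6492,-.0204,.108],.055)
E
```

```text
turn 0.001 then shift in new axes:
t 49.9 tcp [ 0.4996 -0.2141  0.133 ] yaw 0.056 F [-0.7  0.2  0.6] op 0.863  shift cm [ 2.5  18.52 16.  ]
```

>>> arm_command:
  increments:
    - [[-4,0,0,0],[-3,0,0,0],[0,4,3,0],[0,4,3,0],[0,4,3,0],[0,4,4,0],[0,2.5,3,0],[0,0,0,0],[0,0,0,0]]
  grip: 8.54

```text
time: 51.02
eef_pos: [0.6488, -0.0217, 0.2022]
tcp_rot: [-0.019, 0.707, 0.019, 0.707]
contact_force: [0.0, 0.8, 0.6]
opening: 1.0
```

```bash
python3 - <<'E'
from h import *
go([.6492,-.0204,.108],.055)
look("j1",slot(-.03),ov=ltin(0)+ltin(-.11),s=4,w=190,h=150)
E
```

```text
turn -0.001 then shift in new axes:
t 51.02 tcp [ 0.6488 -0.0217  0.2022] yaw 0.054 F [0.  0.8 0.6] op 1.0  shift cm [9.42 0.13 0.04]
```

View pics/j1.png

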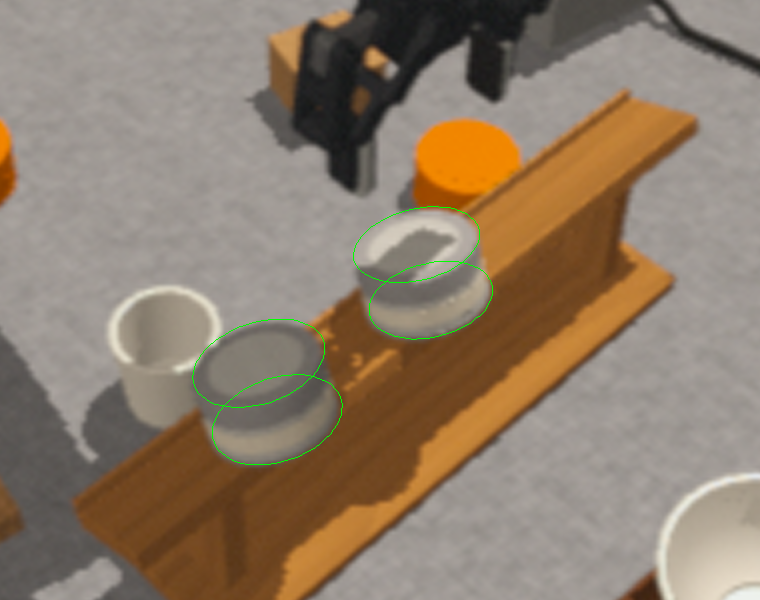

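>>> arm_command:
  increments:
    - [[3,0.1,0,0],[3,0,0,0],[2,0,0,0],[1.2,0,0,0],[0,0,0,0],[0,0,0,0]]

```text
time: 51.82
eef_pos: [0.6497, -0.0197, 0.112]
tcp_rot: [-0.02, 0.706, 0.019, 0.708]
contact_force: [-0.3, 0.3, 0.4]
opening: 1.003
```

>>> arm_command:
  increments:
    - [[0,0,0,0],[0,0,0,0],[0,0,0,0],[0,0,0,0],[0,0,0,0],[0,0,0,0]]
  grip: 5.5
  grip_force: 40

```text
time: 52.58
eef_pos: [0.65, -0.0196, 0.1125]
tcp_rot: [-0.02, 0.706, 0.019, 0.708]
contact_force: [0.1, -0.9, 6.4]
opening: 0.756
```

>>> arm_command:
  increments:
    - [[-2,0,0,0],[-4,0,0,0],[-2,0,0,0],[0,0,-4,0],[0,-1,-4,0],[0,-1,-4,0],[0,-1,-4,0],[0,0,-3,0],[4,0,0,0],[4,0,0,0],[4,0,0,0],[3,0,0,0],[0,0,0,0],[0,0,0,0]]

```text
time: 54.32
eef_pos: [0.4616, -0.0601, 0.0418]
tcp_rot: [-0.02, 0.706, 0.019, 0.707]
contact_force: [0.3, -0.2, -2.0]
opening: 0.755
```

```bash
python3 - <<'E'
from h import *
p=sensors.get_state()["eef_pos"]
go([.46,-.06,.021],.055)
look("j2",p)
E
```

```text
turn 0.0 then shift in new axes:
t 54.33 tcp [ 0.4616 -0.0601  0.0418] yaw 0.055 F [ 0.3 -0.2 -2. ] op 0.755  shift cm [ 2.08  0.02 -0.16]
```

View pics/j2.png

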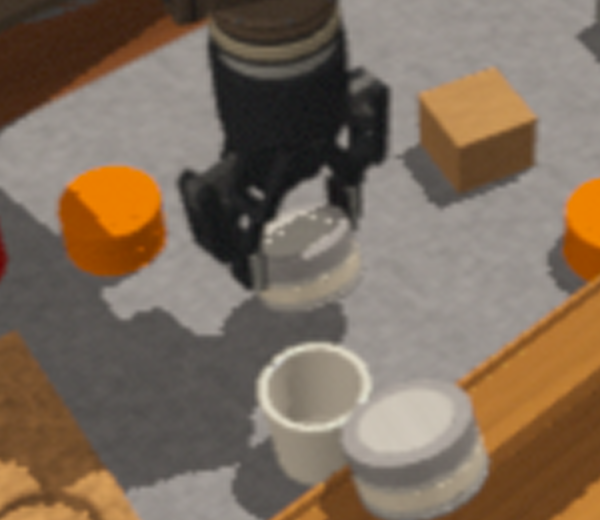

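>>> arm_command:
  increments:
    - [[0.8,0,0,0],[0.8,0,0,0],[0.3,0,0,0],[0,0,0,0],[0,0,0,0]]

```text
time: 55.0
eef_pos: [0.4609, -0.0599, 0.0217]
tcp_rot: [-0.02, 0.707, 0.019, 0.707]
contact_force: [-0.4, -0.5, -1.8]
opening: 0.758
```

>>> arm_command:
  increments:
    - [[0,0,0,0],[0,0,0,0],[0,0,0,0],[0,0,0,0],[0,0,0,0]]
  grip: 7.1

```text
time: 55.62
eef_pos: [0.4608, -0.0599, 0.0217]
tcp_rot: [-0.02, 0.707, 0.019, 0.707]
contact_force: [0.6, -0.1, -0.8]
opening: 0.829
```

```bash
python3 - <<'E'
from h import *
c=np.array([.472,-.0595,0])
go([.472,-.0595,.013])
look("j5",c,s=6,w=100,h=80,ov=[circ(c+[0,0,.036],.033),circ(c,.033)])
E
```

```text
t 55.62 tcp [ 0.4608 -0.0599  0.0217] yaw 0.055 F [ 0.6 -0.1 -0.8] op 0.829  shift cm [ 0.87 -0.02  1.12]
```

View pics/j5.png

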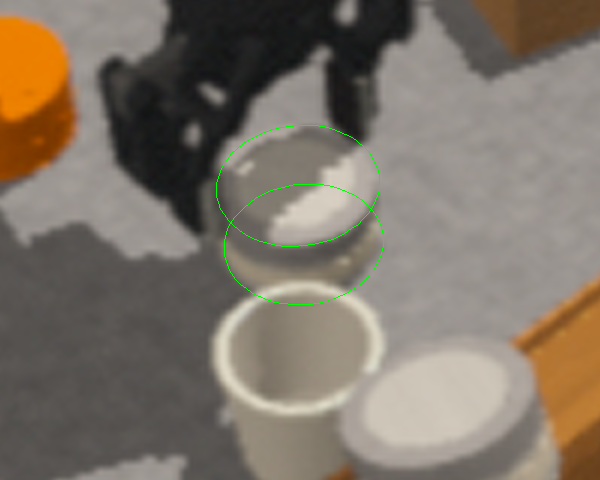

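>>> arm_command:
  increments:
    - [[0,0,0,0],[0,0,0,0],[0,0,0,0],[0,0,1.1,0],[0.9,0,0,0],[0,0,0,0],[0,0,0,0]]
  grip: 8.54

```text
time: 56.55
eef_pos: [0.4714, -0.0591, 0.0122]
tcp_rot: [-0.019, 0.707, 0.02, 0.707]
contact_force: [-0.8, -1.2, -0.0]
opening: 0.998
```

>>> arm_command:
  increments:
    - [[0,0,0,0],[0,0,0,0],[0,0,0,0],[0,0,0,0],[0,0,0,0],[0,0,0,0]]
  grip: 5.5
  grip_force: 40

```text
time: 57.3
eef_pos: [0.4721, -0.0594, 0.0131]
tcp_rot: [-0.02, 0.707, 0.019, 0.707]
contact_force: [-0.8, 0.0, 6.5]
opening: 0.756
```

>>> arm_command:
  increments:
    - [[-2,0,0,0],[-4,0,0,0],[-4,0,0,0],[0,-4,0,0],[0,-4,0,0],[0,-4,0,0],[0,-4,1.5,0],[0,-4,1.5,0],[0,-2,0,0],[0,0,0,0],[3,0,0,0],[2,0,0,0],[0,0,0,0],[0,0,0,0]]

```text
time: 59.05
eef_pos: [0.5142, -0.277, 0.0632]
tcp_rot: [-0.02, 0.707, 0.02, 0.707]
contact_force: [0.2, -0.0, -0.9]
opening: 0.756
```

```bash
python3 - <<'E'
from h import *
p=sensors.get_state()["eef_pos"]
go([.5175,-.278,.022])
look("j6",p,s=5,w=120,h=100,ov=[circ(p+[0,0,.0235],.033),circ(p+[0,0,-.0125],.033)])
E
```

```text
t 59.05 tcp [ 0.5142 -0.277   0.0632] yaw 0.056 F [ 0.2 -0.  -0.9] op 0.756  shift cm [ 4.12 -0.12  0.33]
```

View pics/j6.png

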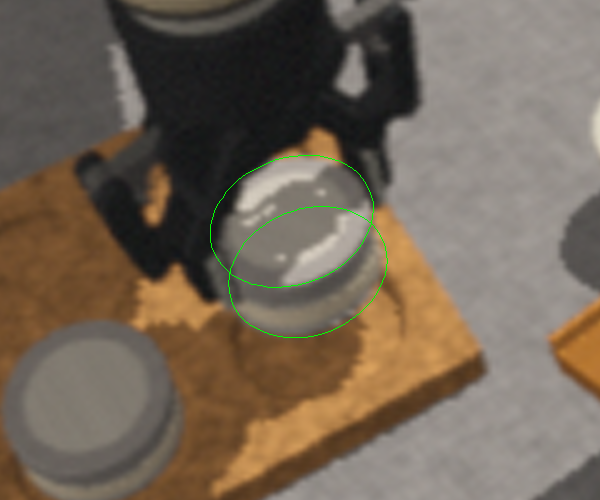

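>>> arm_command:
  increments:
    - [[2,-0.1,0.3,0],[1,0,0,0],[0.4,0,0,0],[0.4,0,0,0],[0,0,0,0],[0,0,0,0]]

```text
time: 59.85
eef_pos: [0.5168, -0.2781, 0.0247]
tcp_rot: [-0.019, 0.707, 0.02, 0.707]
contact_force: [-1.0, 0.4, -1.7]
opening: 0.753
```

```bash
python3 - <<'E'
from h import *
go([.5172,-.278,.022])
E
```

```text
t 59.85 tcp [ 0.5168 -0.2781  0.0247] yaw 0.055 F [-1.   0.4 -1.7] op 0.753  shift cm [0.27 0.01 0.04]
```

No contact with the tin's underside at about z=0.012, so it is inside the well. I'll release and go for the last tin.

>>> arm_command:
  increments:
    - [[0,0,0,0],[0,0,0,0],[0,0,0,0],[0,0,0,0]]
  grip: 7.4

```text
time: 60.35
eef_pos: [0.517, -0.2781, 0.0248]
tcp_rot: [-0.02, 0.707, 0.019, 0.707]
contact_force: [0.4, -0.3, 0.4]
opening: 0.867
```

>>> arm_command:
  increments:
    - [[-3,0,0,0],[-4,0,0,0],[-4,0,0,0],[-4,0,0,0],[-2.5,0,0,0],[0,3.5,3.3,0],[0,3.5,3.3,0],[0,3.5,3.3,0],[0,3.5,3,0],[0,0,0,0],[0,0,0,0]]

```text
time: 61.72
eef_pos: [0.6376, -0.1313, 0.1993]
tcp_rot: [-0.02, 0.707, 0.02, 0.707]
contact_force: [-0.9, 0.1, -1.2]
opening: 0.866
```

```bash
python3 - <<'E'
from h import *
go([.6552,-.1303,.108],.055)
look("k1",slot(-.11),ov=ltin(-.11),s=4,w=150,h=150)
c=np.array([.513,-.325,.046]); look("k2",c,s=5,w=110,h=90,ov=[circ([.517,-.2777,.046],.033),circ([.507,-.3735,.046],.033)])
E
```

```text
turn 0.001 then shift in new axes:
t 61.73 tcp [ 0.6376 -0.1313  0.1993] yaw 0.056 F [-0.9  0.1 -1.2] op 0.866  shift cm [9.13 0.   1.76]
```

View pics/k1.png

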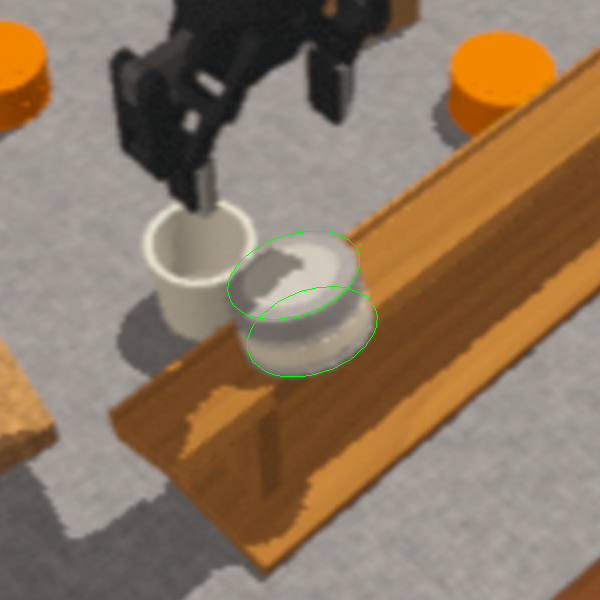

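View pics/k2.png

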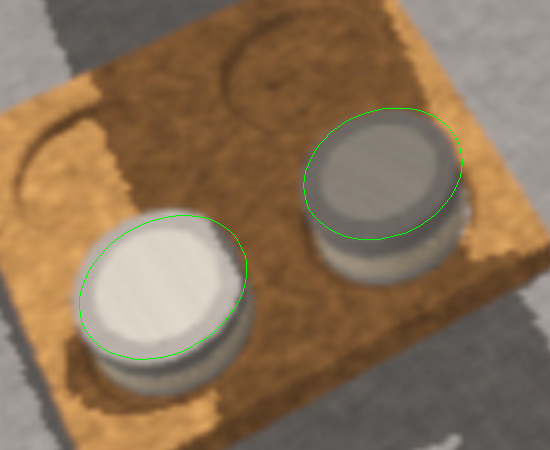

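```bash
python3 - <<'E'
from h import *
c=np.array([.513,-.325,.03]); look("k3",c,s=8,w=95,h=75)
im=look("k4",c,s=7,w=85,h=75,cam="top",ov=[circ([.517,-.2777,.046],.033),circ([.507,-.3735,.046],.033)])
E
```

```text
(no output)
```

View pics/k3.png

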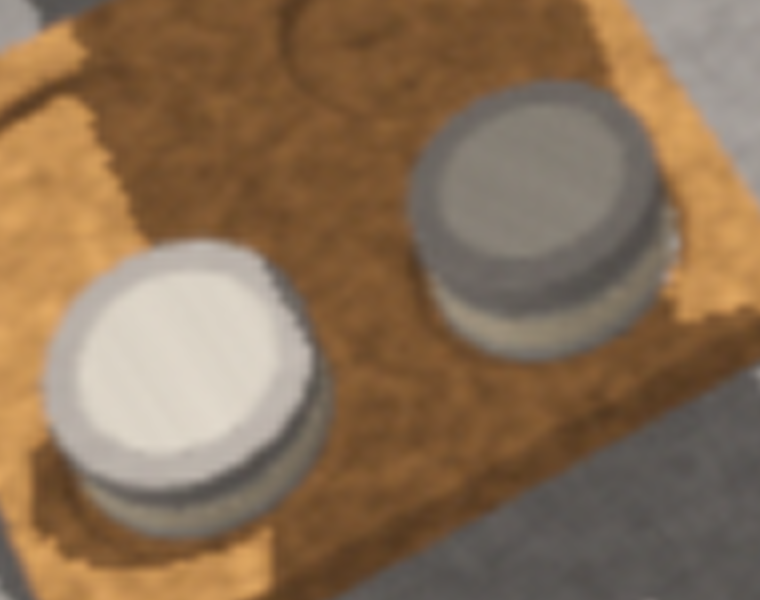

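View pics/k4.png

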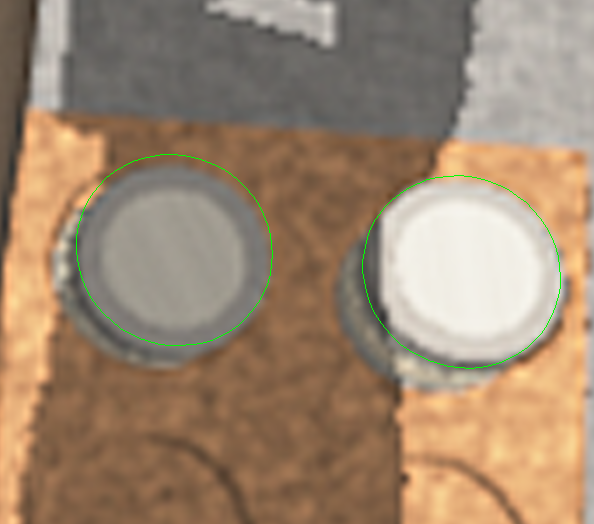

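```bash
python3 - <<'E'
from h import *
for cam,s,c0,w,h in (("top",7,[.513,-.325,.03],85,75),("scene",8,[.513,-.325,.03],95,75)):
    o=(proj(cam,np.array(c0))[0]*s).astype(int)-[w*s//2,h*s//2]; o=np.maximum(o,0)
    for nm,c in (("well0",[.517,-.2777]),("well1",[.507,-.3735])):
        for z in (.056,.046,.030,.020):
            p=proj(cam,circ(np.r_[c,z],.033))*s-o; print(cam,nm,z,p.min(0).round(),p.max(0).round())
E
```

```text
top well0 0.056 [ 80. 145.] [278. 338.]
top well0 0.046 [ 73. 151.] [269. 342.]
top well0 0.03 [ 62. 161.] [255. 349.]
top well0 0.02 [ 55. 167.] [246. 353.]
top well1 0.056 [370. 166.] [569. 360.]
top well1 0.046 [359. 172.] [557. 365.]
top well1 0.03 [344. 182.] [538. 371.]
top well1 0.02 [334. 188.] [527. 375.]
scene well0 0.056 [401.  52.] [656. 263.]
scene well0 0.046 [409.  74.] [662. 284.]
scene well0 0.03 [421. 109.] [671. 318.]
scene well0 0.02 [429. 130.] [677. 339.]
scene well1 0.056 [ 38. 224.] [308. 455.]
scene well1 0.046 [ 50. 246.] [317. 476.]
scene well1 0.03 [ 67. 280.] [331. 509.]
scene well1 0.02 [ 78. 301.] [340. 529.]
```

The right-hand tin looks seated. The left one might be slightly tilted, so I'll check it again from a clear view after fetching the last tin.

>>> arm_command:
  increments:
    - [[3,0,1.8,0],[3,0,0,0],[2,0,0,0],[1.2,0,0,0],[0,0,0,0],[0,0,0,0]]
  grip: 8.54

```text
time: 62.68
eef_pos: [0.6567, -0.1306, 0.1091]
tcp_rot: [-0.02, 0.706, 0.019, 0.708]
contact_force: [-0.0, -0.2, 1.1]
opening: 1.001
```

>>> arm_command:
  increments:
    - [[0,0,0,0],[0,0,0,0],[0,0,0,0],[0,0,0,0],[0,0,0,0],[0,0,0,0]]
  grip: 5.5
  grip_force: 40

```text
time: 63.42
eef_pos: [0.6569, -0.1305, 0.1095]
tcp_rot: [-0.02, 0.706, 0.019, 0.708]
contact_force: [-0.6, 0.8, 6.5]
opening: 0.75
```

>>> arm_command:
  increments:
    - [[-2,0,0,0],[-4,0,0,0],[-2,0,0,0],[0,0,-4,0],[0,2,-4,0],[0,2,-4,0],[0,2,-4,0],[0,0,-3.2,0],[4,0,0,0],[4,0,0,0],[4,0,0,0],[3,0,0,0],[0,0,0,0],[0,0,0,0]]

```text
time: 65.18
eef_pos: [0.4617, -0.0812, 0.0388]
tcp_rot: [-0.02, 0.706, 0.019, 0.707]
contact_force: [0.8, 0.7, -1.1]
opening: 0.758
```

```bash
python3 - <<'E'
from h import *
p=sensors.get_state()["eef_pos"]
go([.46,-.06,.021],.055)
look("l1",p,w=140,h=120)
c=np.array([.513,-.325,.03]); look("l3",c,s=8,w=95,h=75); look("l4",c,s=7,w=95,h=75,cam="top")
E
```

```text
turn 0.0 then shift in new axes:
t 65.17 tcp [ 0.4617 -0.0812  0.0388] yaw 0.055 F [ 0.8  0.7 -1.1] op 0.758  shift cm [ 1.78  2.13 -0.06]
```

View pics/l1.png

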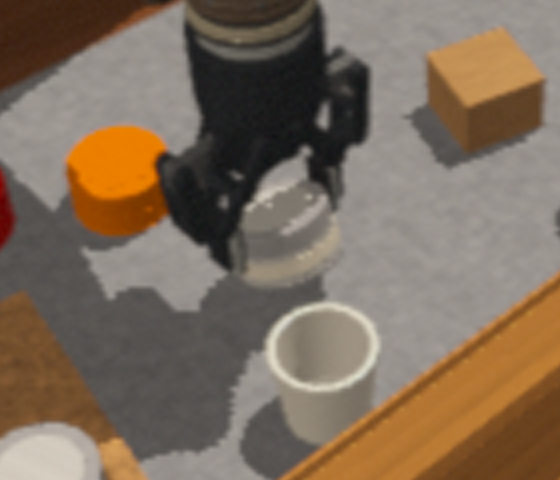

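View pics/l3.png

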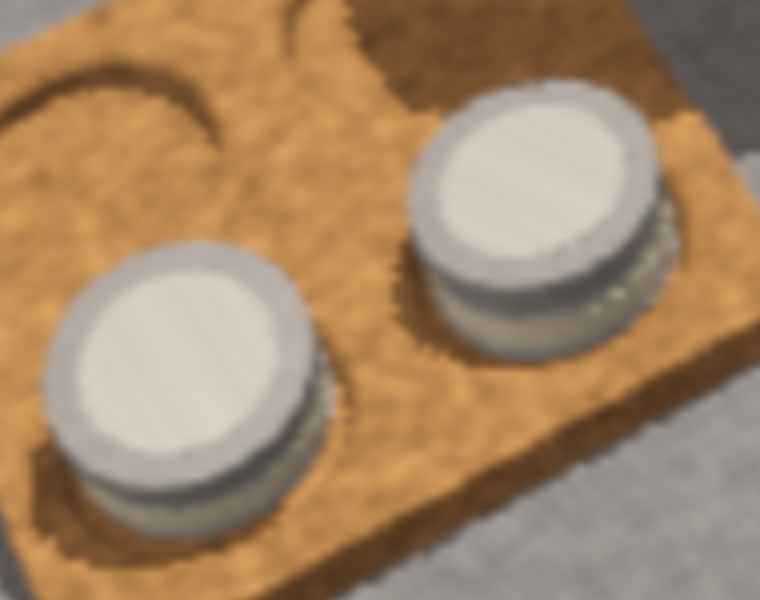

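View pics/l4.png

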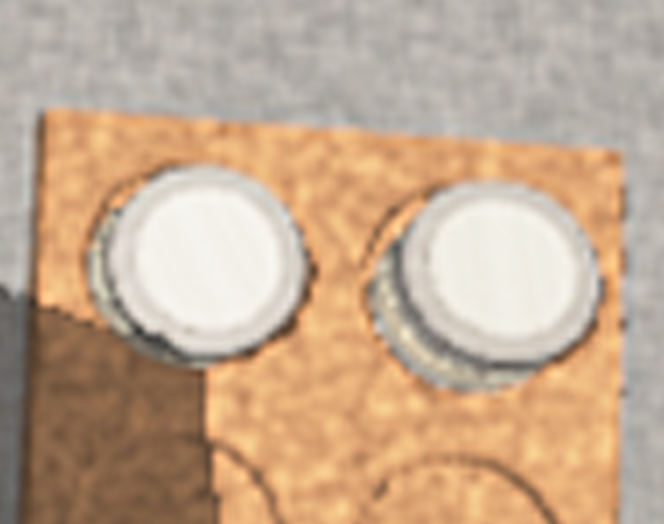

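Tin1, at (0.507,-0.373), leans: its (-x,+y) edge sits on the rim. I'll mend it after setting this one down.

>>> arm_command:
  increments:
    - [[0.8,1,0,0],[0.7,0,0,0],[0.3,0,0,0],[0,0,0,0],[0,0,0,0]]

```text
time: 65.95
eef_pos: [0.4605, -0.071, 0.0197]
tcp_rot: [-0.02, 0.707, 0.019, 0.707]
contact_force: [-0.1, 0.1, -2.1]
opening: 0.758
```

>>> arm_command:
  increments:
    - [[0,0,0,0],[0,0,0,0],[0,0,0,0],[0,0,0,0],[0,0,0,0]]
  grip: 7.1

```text
time: 66.58
eef_pos: [0.4604, -0.0709, 0.0196]
tcp_rot: [-0.02, 0.707, 0.019, 0.707]
contact_force: [-0.0, 0.7, -0.1]
opening: 0.836
```

```bash
python3 - <<'E'
from h import *
c=np.array([.472,-.0712,0])
go(c+[0,0,.013])
look("l5",c,s=6,w=100,h=80,ov=[circ(c+[0,0,.036],.033),circ(c,.033)])
E
```

```text
t 66.58 tcp [ 0.4604 -0.0709  0.0196] yaw 0.055 F [-0.   0.7 -0.1] op 0.836  shift cm [ 0.66 -0.09  1.16]
```

View pics/l5.png

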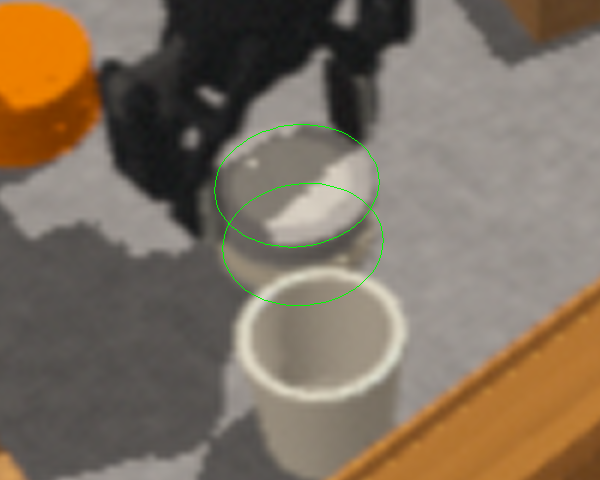

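>>> arm_command:
  increments:
    - [[0,0,0,0],[0,0,0,0],[0,0,0,0],[0,0,1.1,0],[0.7,0,0,0],[0,0,0,0],[0,0,0,0]]
  grip: 8.54

```text
time: 67.5
eef_pos: [0.471, -0.0702, 0.0123]
tcp_rot: [-0.019, 0.707, 0.02, 0.707]
contact_force: [0.2, 1.0, 0.0]
opening: 1.003
```

>>> arm_command:
  increments:
    - [[0,0,0,0],[0,0,0,0],[0,0,0,0],[0,0,0,0],[0,0,0,0],[0,0,0,0]]
  grip: 5.5
  grip_force: 40

```text
time: 68.25
eef_pos: [0.4717, -0.0704, 0.013]
tcp_rot: [-0.02, 0.707, 0.019, 0.707]
contact_force: [-1.4, -0.6, 6.2]
opening: 0.758
```

>>> arm_command:
  increments:
    - [[-2,0,0,0],[-4,0,0,0],[-4,0,0,0],[0,-4,-1.5,0],[0,-4,-1.5,0],[0,-4,-1.5,0],[0,-4,-1.5,0],[0,-3.4,0,0],[0,0,0,0],[3,0,0,0],[2,0,0,0],[0,0,0,0],[0,0,0,0]]

```text
time: 69.88
eef_pos: [0.4224, -0.2669, 0.0629]
tcp_rot: [-0.02, 0.707, 0.02, 0.707]
contact_force: [0.1, 0.1, -1.3]
opening: 0.757
```

```bash
python3 - <<'E'
from h import *
p=sensors.get_state()["eef_pos"]
go([.4215,-.268,.026])
look("m1",p,s=5,w=120,h=100,ov=[circ(p+[0,0,.0235],.033),circ(p+[0,0,-.0125],.033)])
E
```

```text
t 69.88 tcp [ 0.4224 -0.2669  0.0629] yaw 0.056 F [ 0.1  0.1 -1.3] op 0.757  shift cm [ 3.69 -0.11 -0.1 ]
```

View pics/m1.png

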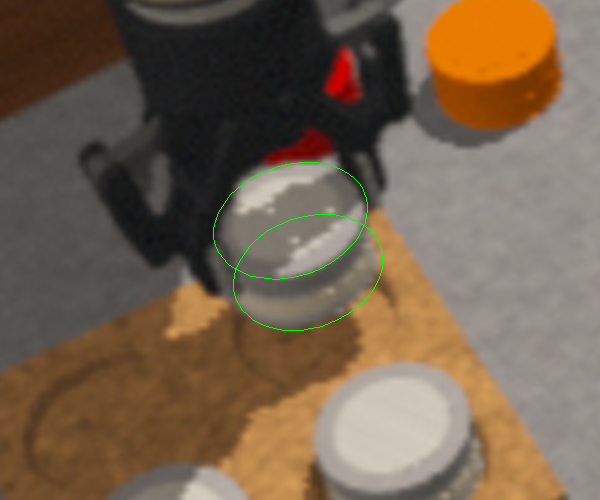

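>>> arm_command:
  increments:
    - [[2,-0.1,0,0],[1,0,0,0],[0.4,0,0,0],[0.4,0,0,0],[0,0,0,0],[0,0,0,0]]

```text
time: 70.68
eef_pos: [0.4224, -0.2685, 0.0249]
tcp_rot: [-0.02, 0.707, 0.019, 0.707]
contact_force: [0.5, 0.6, -0.7]
opening: 0.754
```

```bash
python3 - <<'E'
from h import *
go([.4215,-.268,.024])
E
```

```text
t 70.67 tcp [ 0.4224 -0.2685  0.0249] yaw 0.055 F [ 0.5  0.6 -0.7] op 0.754  shift cm [ 0.09  0.05 -0.08]
```

>>> arm_command:
  increments:
    - [[0,0,0,0],[0,0,0,0],[0,0,0,0],[0,0,0,0]]
  grip: 7.4

```text
time: 71.18
eef_pos: [0.4223, -0.2684, 0.0248]
tcp_rot: [-0.02, 0.707, 0.019, 0.707]
contact_force: [0.6, -0.1, -0.2]
opening: 0.869
```

>>> arm_command:
  increments:
    - [[-3,0,0,0],[-4,0,0,0],[-3,0,0,0],[0,4,0,0],[0,4,0,0],[0,4,0,0],[0,4,0,0],[0,4,0,0],[0,4,0,0],[0,0,0,0]]
  grip: 7.4

```text
time: 72.42
eef_pos: [0.4084, -0.0267, 0.1244]
tcp_rot: [-0.021, 0.707, 0.021, 0.707]
contact_force: [0.3, -0.2, 0.9]
opening: 0.868
```

```bash
python3 - <<'E'
from h import *
go([.489,-.3595,.07])
c=np.array([.463,-.32,.03]); look("n1",c,s=6,w=125,h=95); look("n2",c,s=6,w=105,h=95,cam="top")
E
```

```text
t 72.42 tcp [ 0.4084 -0.0267  0.1244] yaw 0.059 F [ 0.3 -0.2  0.9] op 0.868  shift cm [  5.43 -33.7    6.08]
```

View pics/n1.png

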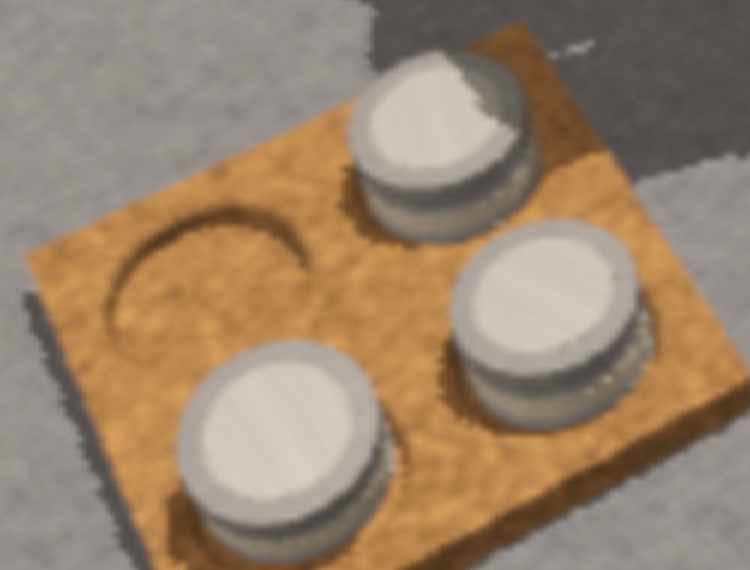

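View pics/n2.png

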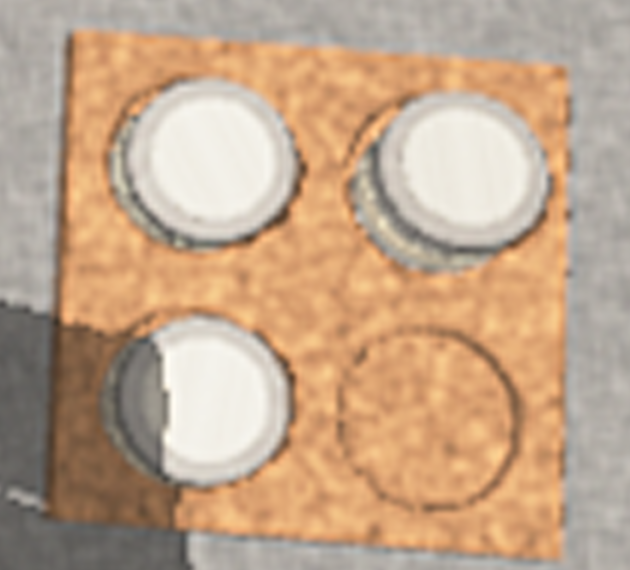

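The third and second tins are seated. The upper-right one in the top view leans on its lower-left side, so I'll press that raised edge with shut fingers.

>>> arm_command:
  increments:
    - [[0,-4,0.6,0],[0,-4,0.7,0],[0,-4,0.7,0],[0,-4,0.7,0],[0,-4,0.7,0],[0,-4,0.7,0],[0,-4,0.7,0],[0,-4,0.7,0],[0,-1.7,0.6,0],[0,0,0,0],[0,0,0,0]]
  grip: 0

```text
time: 73.9
eef_pos: [0.4877, -0.3617, 0.1241]
tcp_rot: [-0.019, 0.707, 0.02, 0.707]
contact_force: [-0.6, 0.7, -0.6]
opening: 0.003
```

>>> arm_command:
  increments:
    - [[2,0,0,0],[1.5,0,0,0],[1.5,0,0,0],[0.5,0,0,0],[0,0,0,0],[0,0,0,0]]

```text
time: 74.65
eef_pos: [0.4889, -0.3622, 0.0703]
tcp_rot: [-0.02, 0.707, 0.019, 0.707]
contact_force: [0.4, -0.4, 0.1]
opening: -0.001
```

```bash
python3 - <<'E'
from h import *
go([.489,-.3595,.06])
c=np.array([.49,-.36,.05]); look("n3",c,s=5,w=120,h=110)
E
```

```text
t 74.65 tcp [ 0.4889 -0.3622  0.0703] yaw 0.055 F [ 0.4 -0.4  0.1] op -0.001  shift cm [1.03 0.27 0.02]
```

View pics/n3.png

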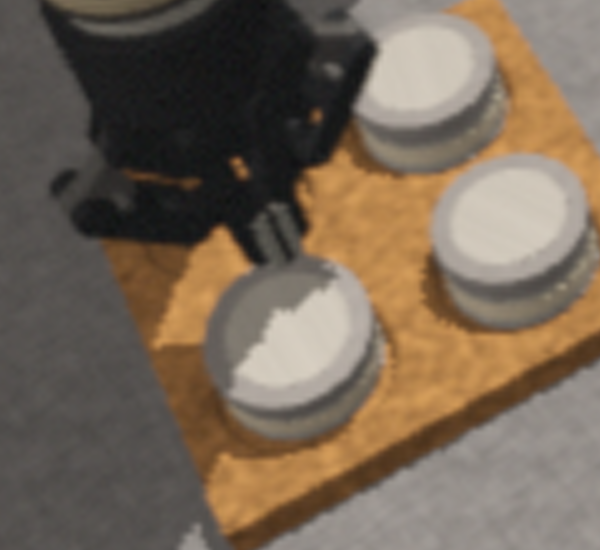

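>>> arm_command:
  increments:
    - [[0.6,0.1,0.4,0],[0.4,0,0,0],[0,0,0,0]]

```text
time: 75.08
eef_pos: [0.4921, -0.3602, 0.0589]
tcp_rot: [-0.019, 0.707, 0.02, 0.707]
contact_force: [-0.0, -1.0, -0.1]
opening: -0.001
```

>>> arm_command:
  increments:
    - [[0.3,0,0,0],[0.3,0,0,0],[0,0,0,0]]

```text
time: 75.45
eef_pos: [0.4929, -0.361, 0.0542]
tcp_rot: [-0.02, 0.706, 0.019, 0.707]
contact_force: [0.7, -0.6, 2.1]
opening: 0.002
```

>>> arm_command:
  increments:
    - [[0.2,0,0,0],[0.2,0,0,0],[0,0,0,0]]

```text
time: 75.82
eef_pos: [0.4927, -0.3608, 0.0504]
tcp_rot: [-0.02, 0.707, 0.019, 0.707]
contact_force: [0.4, 1.0, -0.7]
opening: -0.001
```

>>> arm_command:
  increments:
    - [[0.2,0,0,0],[0.2,0,0,0],[0,0,0,0]]

```text
time: 76.2
eef_pos: [0.4921, -0.3604, 0.0461]
tcp_rot: [-0.019, 0.707, 0.02, 0.706]
contact_force: [-1.0, 2.8, 7.0]
opening: 0.003
```

```bash
python3 - <<'E'
from h import *
go([.489,-.3595,.06])
c=np.array([.49,-.36,.05]); look("n4",c,s=5,w=120,h=110)
E
```

```text
t 76.2 tcp [ 0.4921 -0.3604  0.0461] yaw 0.055 F [-1.   2.8  7. ] op 0.003  shift cm [-1.39  0.11 -0.31]
```

View pics/n4.png

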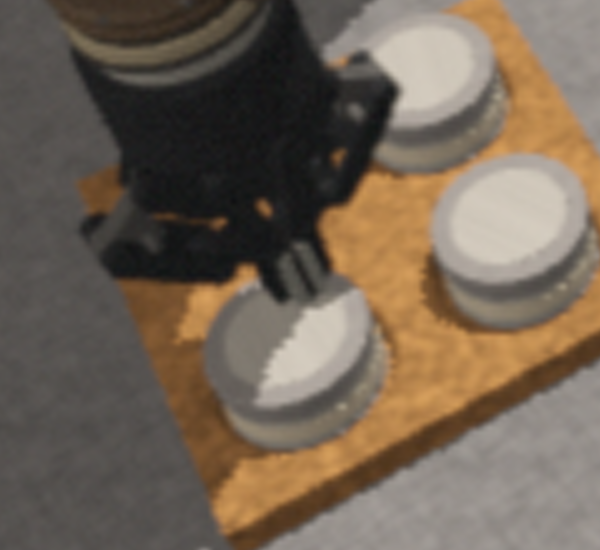

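The edge dropped in: contact is now at z=0.046, the seated top height. I'll retract well clear and check everything.

>>> arm_command:
  increments:
    - [[0.2,0,0,0],[0,0,0,0],[-2,0,0,0],[-4,0,0,0],[-4,0,0,0],[-4,0,0,0],[0,4,0,0],[0,4,0,0],[0,4,0,0],[0,4,0,0],[0,4,0,0],[0,4,0,0],[0,4,0,0],[0,4,0,0],[0,4,0,0],[0,4,0,0],[0,4,0,0],[0,4,0,0],[0,0,0,0]]

```text
time: 78.62
eef_pos: [0.4655, 0.1206, 0.1837]
tcp_rot: [-0.021, 0.707, 0.021, 0.707]
contact_force: [-0.2, -1.1, -0.9]
opening: 0.0
```

```bash
python3 - <<'E'
from h import *
go([.489,-.3595,.06])
c=np.array([.463,-.32,.03]); im=look("o1",c,s=6,w=125,h=95); cv2.imwrite("pics/o3.png",im); im=look("o2",c,s=6,w=105,h=95,cam="top");cv2.imwrite("pics/o4.png",im)
E
```

```text
t 78.62 tcp [0.4655 0.1206 0.1837] yaw 0.059 F [-0.2 -1.1 -0.9] op 0.0  shift cm [ 12.36 -48.07  -0.5 ]
```

View pics/o1.png

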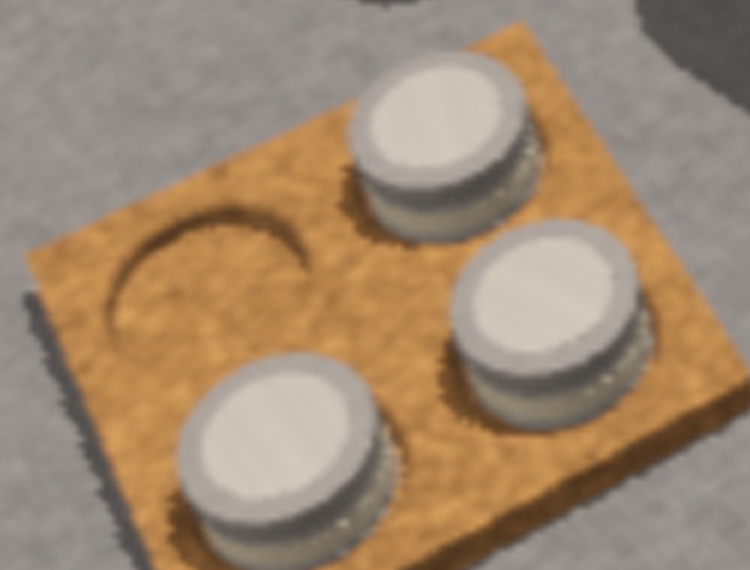

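View pics/o2.png

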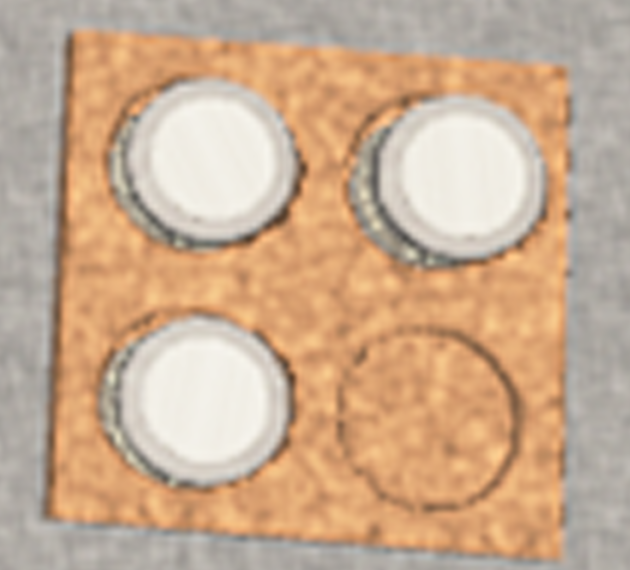

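View pics/o3.png

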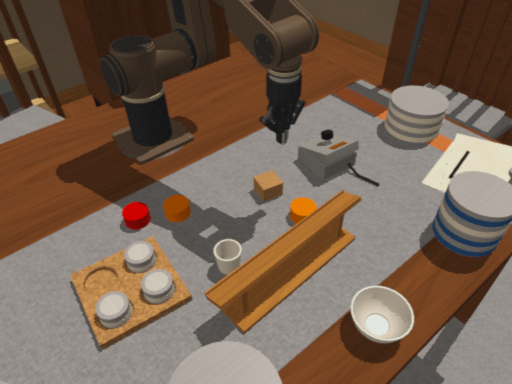

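View pics/o4.png

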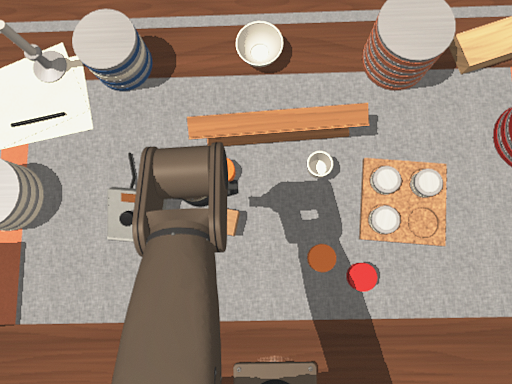

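```bash
python3 - <<'E'
from h import *
c=np.array([.463,-.32,.03])
for cam,s,w,h,pts in (("top",6,105,95,{"1":(463,178.5),"0":(214,160),"3":(207,400)}),("scene",6,125,95,{"1":(278,440),"0":(545,300),"3":(438,120)})):
    o=(proj(cam,c)[0]*s).astype(int)-[w*s//2,h*s//2]
    for k,p in pts.items(): print(cam,k,onz(cam,(np.array(p)+o+.5)/s-.5,.046).round(4))
# white-disc ellipse fit on top & scene
for cam,f in (("top","o4"),("scene","o3")):
    im=cv2.imread(f"pics/{f}.png"); big=cv2.resize(im,None,fx=6,fy=6,interpolation=cv2.INTER_CUBIC)
    for k,hc in (("1",[.506,-.3735,.046]),("0",[.516,-.2777,.046]),("3",[.4204,-.2678,.046])):
        u=(proj(cam,hc)[0]*6).astype(int); win=big[u[1]-130:u[1]+130,u[0]-130:u[0]+130]
        hsv=cv2.cvtColor(win,cv2.COLOR_BGR2HSV); m=((hsv[...,1]<45)&(hsv[...,2]>(150 if cam=="scene" else 190))).astype(np.uint8)
        m=cv2.morphologyEx(m,cv2.MORPH_OPEN,np.ones((9,9)))
        cs=max(cv2.findContours(m,0,cv2.CHAIN_APPROX_NONE)[0],key=cv2.contourArea)
        e=cv2.fitEllipse(cv2.convexHull(cs)); ctr=(np.array(e[0])+u-130+.5)/6-.5
        pe=cv2.fitEllipse((proj(cam,circ(onz(cam,ctr,.046),.033))*6).astype(np.float32))
        print(cam,k,"axes",np.round(e[1]),round(e[1][0]/e[1][1],3),round(e[2]),"pred",round(pe[1][0]/pe[1][1],3),round(pe[2]),onz(cam,ctr,.046).round(4))
E
```

```text
top 1 [ 0.5031 -0.3745  0.046 ]
top 0 [ 0.5131 -0.2777  0.046 ]
top 3 [ 0.4182 -0.2686  0.046 ]
scene 1 [ 0.5091 -0.3769  0.046 ]
scene 0 [ 0.5185 -0.2799  0.046 ]
scene 3 [ 0.4221 -0.2698  0.046 ]
top 1 axes [156. 165.] 0.944 118 pred 0.938 122 [ 0.5045 -0.3741  0.046 ]
top 0 axes [156. 164.] 0.951 115 pred 0.953 119 [ 0.5137 -0.2766  0.046 ]
top 3 axes [160. 167.] 0.959 124 pred 0.956 129 [ 0.4183 -0.2674  0.046 ]
scene 1 axes [152. 206.] 0.738 62 pred 0.743 60 [ 0.5081 -0.3772  0.046 ]
scene 0 axes [145. 188.] 0.77 69 pred 0.773 68 [ 0.5172 -0.2797  0.046 ]
scene 3 axes [155. 177.] 0.875 90 pred 0.716 70 [ 0.416 -0.27   0.046]
```

All three tins read flat: their ellipse ratios match the flat predictions and their spacing matches the wells. The cup and carton haven't moved, the knob is in, and the gripper is clear.

```bash
python3 -c "
from plant import ctrl
print(ctrl.sign_off())"
```

```text
the job is handed in; nothing more can be done
None
```

The job is done and handed in at about 79 s. There were three tins on the table, and all three are now seated in the tray.

- **Ledge:** all three tins lay flat on the ledge against the lip, about 110 mm apart, and matched the predicted outlines in the scene camera.
- **Lamp:** I pulled the knob to its stop and held it just over 4 s. It moved no further under about 25 N. I never saw the lamp itself visibly light, so "on" rests on the knob being at its stop. I then pushed it back in until it stopped moving at about 17 N. In the picture it sits slightly deeper than at the start. The tins stayed on the ledge throughout.
- **Tray:** I set each tin flat on the table, re-gripped it, and put it in a well. One tin first sat tilted on its well's rim. I pressed its raised edge down with the shut fingers, and contact then came at the seated height of 46 mm.
- **Last checks:** the top camera shows all three tins flat, and spacing fits the wells to within about 2 mm. In the scene camera the outline fit agreed for two tins. The fit for the third was unusable, probably thrown off by the background, so I judged that one from the top camera and by eye. The two cameras disagree on absolute position by about 4 mm, mainly in x, in line with earlier readings.
- **Left alone:** the cup, carton and the orange and red look-alikes look unmoved in the pictures, and the robot was touching nothing at the end.

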